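# Find and mark the balance point of a loaded lifting tray

### The job

Stand every punch that is on the bench upright in the trough of the lifting tray, and slide the tray along on the knife edge until it stays level by itself, clear of both stops. Mark the balance point found by setting the sling saddle astride the tray's rail directly above the knife edge, and turn the knob until the brass pointer lines up with the end of the tray; leave the tray balanced like that and the other things on the bench undisturbed.

Things in the scene. Friction and masses are not known exactly. Their poses are not given: they have to be found in the camera images.
- knife (a point): Middle of the top of the knife edge on the fixed balancing stand, 80 mm above the bench: a blunt steel ridge whose level top is 10 mm wide (y) and 110 mm long (x). Axes: x roughly away from the robot, y the way the tray slides, z up. Brass index strips on the fences show the middle line (y = 0) from above. Place and yaw vary.
- stand: Fixed red and dark steel stand; origin on the bench, 80 mm below knife, same axes. Red stops at y = -80 and +80 mm (12 mm wide in y, tops 4 mm below the knife top) catch the tray when it tips, at about 0.05 rad tilt. Dark side fences at x = -62 and +62 mm (130 mm long, 10 mm higher than the knife) guide the tray with 4 to 5 mm play each side.
- tray_rail (a point): Loose aluminium lifting tray, lying on the knife, off balance at the start: middle of its upright rail, half-way up; axes x across, y along the tray, z up. Rail 10 mm thick (x), 50 mm tall, 300 mm long (full length): grip it from above to slide the tray. Deck 300 x 110 x 10 mm, from x = -15 to +95 mm; its underside, which lies on the knife, is 35 mm below this point.
- tray_trough (a point): Centre of the floor of the tray's open trough, 58 mm (x) by 270 mm (y), with lips 6 mm thick, 12 mm high; 59 mm in x, 9 mm in y, -25 mm in z from tray_rail. A steel block fills the tray's -y end; 8 mm steel feet hang 45 mm below both ends. The tray (1.4 kg empty) tips to its heavy side and stays level only with its balance point over the knife top; that point is within 45 mm of the middle.
- tray_corner (a point): Corner of the tray's deck at its +y end on the rail side, half-way up the deck's thickness: at x = -15, y = +150, z = -30 mm from tray_rail. Axes are the tray's.
- saddle_mid (a point): Centre (32 mm up) of the loose steel sling saddle, 0.2 kg, 64 mm tall: upturned U on two legs 30 mm long; 40 mm over all in x, 50 mm in y; slot between the legs 16 mm wide in x; bridge 10 mm thick; on it a tab 14 mm (x) by 26 mm (y), from 8 to 32 mm above this centre. Astride the rail its bridge rests on the rail's top, this centre 27 mm above tray_rail. z up.
- pointer_tip (a point): Tip of the small brass pointer on the stand's gauge rail, beside the tray's rail-side edge near its +y end, about 7 mm off the tray; axes those of knife. Moves along y only, from 120 to 195 mm from the knife, and only by the knob (it cannot be pushed).
- knob_grip (a point): Point on the vertical axis of the black pointer knob, at the height to grip, on the robot's side of the stand, 132 mm towards -x and 158 mm towards +y of knife. A bar grip, 49 mm long, 14 mm wide, from 25 mm below to 7 mm above this point, is pinched from above. Frame turns with the knob: the bar lies along this point's x.
- knob (a joint): Angle of the knob, 0 to 6.28 rad, growing clockwise seen from above. At 0 the bar lies along x of knife. Drives the pointer as rack and pinion: 12 mm towards +y per rad. Stays where it is left.
- die: Bystander: loose dark round steel die, 104 mm across, 36 mm tall; origin at the centre of its underside. Leave alone.
- block: Bystander: loose aluminium block 100 x 70 x 35 mm; origin at the centre of its underside. Leave alone.
- can: Bystander: loose open steel can, 72 mm across, 80 mm tall; origin at the centre of its underside. Leave alone.
- punch1_mid (a point): Centre (half-way up) of a loose turned steel punch standing on its flange, 64 mm tall: flange 48 mm across and 16 mm thick below, shank 22 mm across above. Bottom-heavy, mass unknown, 0.1 to 0.35 kg. May be absent (None). z up.
- punch2_mid (a point): Centre (half-way up) of a loose turned steel punch standing on its flange, 70 mm tall: flange 48 mm across and 16 mm thick below, shank 24 mm across above. Bottom-heavy, mass unknown, 0.1 to 0.35 kg. May be absent (None). z up.
- punch3_mid (a point): Centre (half-way up) of a loose turned steel punch standing on its flange, 76 mm tall: flange 48 mm across and 16 mm thick below, shank 26 mm across above. Bottom-heavy, mass unknown, 0.1 to 0.35 kg. May be absent (None). z up.
- punch4_mid (a point): Centre (half-way up) of a loose turned steel punch standing on its flange, 82 mm tall: flange 48 mm across and 16 mm thick below, shank 28 mm across above. Bottom-heavy, mass unknown, 0.1 to 0.35 kg. May be absent (None). z up.
Not all that is in view belongs to the job. Leave any blue or red look-alike of the part that bears punch4_mid alone.

How it is judged:
On the way:
1. all punches stand in the trough and the tray, let go, stays level on the knife edge (x of punch1_mid in the frame of tray_rail between 0.045 and 0.073 m and y of punch1_mid in the frame of tray_rail between -0.13 and 0.15 m and z of punch1_mid in the frame of tray_rail between 0.001 and 0.013 m and angle between each of punch1_mid, punch2_mid, punch3_mid, punch4_mid's own z axis and vertical below 0.15 rad and x of punch2_mid in the frame of tray_rail between 0.045 and 0.073 m and y of punch2_mid in the frame of tray_rail between -0.13 and 0.15 m and z of punch2_mid in the frame of tray_rail between 0.004 and 0.016 m and x of punch3_mid in the frame of tray_rail between 0.045 and 0.073 m and y of punch3_mid in the frame of tray_rail between -0.13 and 0.15 m and z of punch3_mid in the frame of tray_rail between 0.007 and 0.019 m and x of punch4_mid in the frame of tray_rail between 0.045 and 0.073 m and y of punch4_mid in the frame of tray_rail between -0.13 and 0.15 m and z of punch4_mid in the frame of tray_rail between 0.01 and 0.022 m and angle between tray_rail's own z axis and vertical below 0.025 rad and z of tray_rail in the frame of knife between 0.03 and 0.04 m and x of tray_rail in the frame of knife between -0.052 and -0.028 m and contact force between the fingers and anything else below 0.2 N), for 0.5 s.
At the end, for the whole second after the job is handed in: All punches present stand upright on the floor of the trough; the tray rests on the knife edge, level within 0.025 rad; the saddle is fully down astride the rail, its centre within 6 mm of the knife's middle line; the pointer tip is within 3.5 mm of the end of the tray (tray_corner, along y) (x of punch1_mid in the frame of tray_rail between 0.045 and 0.073 m and y of punch1_mid in the frame of tray_rail between -0.13 and 0.15 m and z of punch1_mid in the frame of tray_rail between 0.001 and 0.013 m and angle between each of punch1_mid, punch2_mid, punch3_mid, punch4_mid, saddle_mid's own z axis and vertical below 0.15 rad and x of punch2_mid in the frame of tray_rail between 0.045 and 0.073 m and y of punch2_mid in the frame of tray_rail between -0.13 and 0.15 m and z of punch2_mid in the frame of tray_rail between 0.004 and 0.016 m and x of punch3_mid in the frame of tray_rail between 0.045 and 0.073 m and y of punch3_mid in the frame of tray_rail between -0.13 and 0.15 m and z of punch3_mid in the frame of tray_rail between 0.007 and 0.019 m and x of punch4_mid in the frame of tray_rail between 0.045 and 0.073 m and y of punch4_mid in the frame of tray_rail between -0.13 and 0.15 m and z of punch4_mid in the frame of tray_rail between 0.01 and 0.022 m and angle between tray_rail's own z axis and vertical below 0.025 rad and z of tray_rail in the frame of knife between 0.03 and 0.04 m and x of tray_rail in the frame of knife between -0.052 and -0.028 m and y of saddle_mid in the frame of knife between -0.006 and 0.006 m and x of saddle_mid in the frame of tray_rail between -0.006 and 0.006 m and z of saddle_mid in the frame of tray_rail between 0.023 and 0.031 m and y of tray_corner in the frame of pointer_tip between -0.0035 and 0.0035 m); the robot touches nothing.
It fails at once if the die is moved more than 25 mm (distance of die from where it was at the start of the episode above 0.025 m).
It fails at once if the block is moved more than 25 mm (distance of block from where it was at the start of the episode above 0.025 m).
It fails at once if the can is moved more than 25 mm (distance of can from where it was at the start of the episode above 0.025 m).
Of punch1, punch2, punch3, punch4 only 3 to 4 are there at a start; the rules pass over those that are not, and their reading is None.
At some moment in a run one of punch1, punch2, punch3, punch4, saddle may be knocked a few centimetres aside while the robot is not near it.
Once in a run the grip may slacken for a moment while it holds something.
It also fails if it takes over 210 s, if anything falls off the work surface, if the arm or the gripper's body presses on something with over 40 N, if the wrist force passes 120 N, or if a joint passes its speed limit or range.

### The arm

A 6-joint arm with a two-finger parallel gripper is mounted at the origin on the work surface. World frame = base frame: x ahead of the robot, y to its left, z up, the work surface at z = 0. Lengths are in m, angles in rad, forces in N, time in s.
With the tool pointing down it reaches from about 0.35 to 0.85 m from the base axis. Payload 8.1 kg.
Tool frame: the origin (TCP) lies at the centre of the arm's flange, where the gripper is bolted on; the fingertips stand 186 mm ahead of it and the grasp point (between the pads) lies 167 mm ahead of it; z points along the fingers, y is the direction in which the jaws open and shut (so a half turn about z gives the same grasp; the last joint's range is limited). The gripper opens to 93 mm and grips with 3 to 60 N. Pads are 15 mm wide; open, the fingers measure 128 mm over their backs; the gripper's body (75 mm by 188 mm) begins 65 mm behind the grasp point.
Start: joints at [-1.356, 0.13, 1.488, -0, 1.523, -0.085], TCP at [0.177, -0.573, 0.405] pointing down, gripper open.
Joint ranges: [-2.96, 2.96], [-0.89, 2.26], [0.02, 2.5], [-1.34, 4.48], [0, 2.73], [-2.66, 2.66]. Speed limits (rad/s): [2.39, 2.39, 2.79, 3.14, 3.14, 3.14].

### API

Orientations are given as a rotation vector (axis times angle).
In Python, from plant import robot, viewer, order gives the robot as it stands.
- The arm moves only by the tool apply_moves, never from a script. Its argument "deltas" is a list of rows, each a list of 3 entries, a list of its own where there are three numbers: the finger opening in mm, from 0 to 93, then the shift along the tool's x, y, z in mm, then the turn about the tool's z in rad. In form: [[grip, [dx, dy, dz], yaw], ...]. A call has 1 to 5 rows; each row shifts and turns the commanded pose from where the row before left it, along the tool's axes as they then stand; what a row does not reach is not made up. A row lasts 1/8 s, in which the tool goes at most 62.5 mm and 10.7 degrees, less where a joint would pass 70% of its speed; a pose out of reach is approached as far as the arm can. A call is refused whole if a number of a shift passes 62.5 or a number of a turn 0.188, either way. A call with a gripper value outside its range is refused whole. The fingers move at their own pace and stop on an object; "grip_force" is the grip in N (left out, the last holds). Time passes only in rows, so rows that do not move let the fingers close. It gives the time, the measured TCP pose, the force and the opening at its end, in the units of the state.
- robot.read_state(): the state, without advancing time (a new reading comes with each control period).
- viewer.read_camera(name): name is "side" or "top" or "wrist"; returns the picture (384x512x3 uint8, blue, green, red); there is no depth.
- viewer.get_calibration(name): a dict with "fx", "fy", "cx", "cy" (pixels), "R" (3x3) and "t" (3): a world point X has camera coordinates R X + t. Camera axes: x right, y down, z forward; pixel columns grow to the right and rows downward; lengths in m; the calibration is good to about 2 mm. A picture is of the moment at which its call begins: read the wrist's pose just before it. get_calibration takes no time and is no camera call; for the wrist camera it gives the pose at the moment of the call.
- order.close_job(): hands the job in, once; it reports no verdict.
The state is a dict: "t": time; "q": joint angles; "dq": joint speeds; "joint_torque": joint torques, N m; "tool_pos": TCP position; "orientation": TCP orientation; "force": force on the tool from outside, world axes, zero at the start; "wrist_torque": the same for the moment, N m; "opening": finger opening in m.
Only numpy, scipy, OpenCV 4.12 (cv2) and the standard library are available. Lean on these libraries where they do the work, as an engineer would, in place of code of your own. Each camera call takes 0.05 s, during which the arm holds its last target. There are 200 camera calls.

## Working session

There is one attempt and no reset: what is moved stays moved. The work goes in short steps, Python scripts to look and compute and a tool call to move; the robot and the scene stay as the last step left them, time stands still between calls to the robot, and variables do not carry over. Pictures are saved under pics/ and viewed, about 12 in all and at most 16, crops included, and the job is handed in when it is done.

Besides the shell and the picture viewer there is one more tool, called after "Call:" as name(argument=value, ...), one argument or row to a line, values as JSON. apply_moves: Moves the arm, as the interface text tells. Its arguments: {"type":"object","properties":{"deltas":{"type":"array"},"grip_force":{"type":"number"}},"required":["deltas"]}

```bash
ls; mkdir -p pics
cat > h.py <<'E'
import numpy as np,cv2
from plant import robot,viewer,order
def cam(n,f=None):
    c=viewer.get_calibration(n); im=viewer.read_camera(n)
    c={k:np.array(v) for k,v in c.items()}
    if f: cv2.imwrite('pics/'+f,im); np.savez('pics/'+f+'.npz',**c)
    return im,c
def load(f): return cv2.imread('pics/'+f),dict(np.load('pics/'+f+'.npz'))
def ray(c,u,v,z):
    d=c['R'].T@np.array([(u-c['cx'])/c['fx'],(v-c['cy'])/c['fy'],1]); o=-c['R'].T@c['t']
    return o+d*(z-o[2])/d[2]
def proj(c,X):
    p=c['R']@np.array(X,float)+c['t']; return np.array([c['fx']*p[0]/p[2]+c['cx'],c['fy']*p[1]/p[2]+c['cy']])
E
python3 - <<'E'
from h import *
print(robot.read_state())
for n in('top','side'):
    im,c=cam(n,n+'0.png'); print(n,c,-c['R'].T@c['t'])
a=np.vstack([cv2.imread('pics/top0.png')]); cv2.imwrite('pics/top0b.png',cv2.resize(a,(800,600),interpolation=cv2.INTER_CUBIC))
E
```

```text
pics
{'t': 0.0, 'q': array([-1.35639545e+00,  1.31163043e-01,  1.48925618e+00,  3.92705756e-06,
        1.52303639e+00, -8.53764579e-02]), 'dq': array([-6.80228195e-04, -9.50118057e-04,  2.74099032e-04,  1.18686321e-03,
       -9.82909302e-05, -1.17842118e-04]), 'joint_torque': array([-7.39709558e-04, -5.59855521e+01, -4.91754913e+01,  7.66200596e-02,
        3.55274440e-02, -1.28781203e-04]), 'tool_pos': array([ 0.17717089, -0.57300461,  0.40369872]), 'orientation': array([-3.10452976e+00, -4.68849955e-01,  1.82396405e-04]), 'force': array([-0.10963932,  0.70435058,  0.56186378]), 'wrist_torque': array([ 0.04762659, -0.02131284,  0.04945955]), 'opening': 0.09281244457915776}
top {'fx': array(421.12543498), 'fy': array(421.12543498), 'cx': array(245.59564638), 'cy': array(189.67029196), 'R': array([[ 0.02747688, -0.99945854, -0.01810115],
       [-0.99807121, -0.02642133, -0.05617629],
       [ 0.05566762,  0.01960979, -0.99825677]]), 't': array([-0.00916899,  0.50786427,  1.296569  ])} [ 0.43495973 -0.02117101  1.32267274]
side {'fx': array(348.34014121), 'fy': array(348.34014121), 'cx': array(262.31005041), 'cy': array(197.29707944), 'R': array([[ 0.99388154, -0.10985196,  0.01149032],
       [-0.07382322, -0.73806469, -0.67067924],
       [ 0.08215602,  0.66572746, -0.7416585 ]]), 't': array([-0.48030421,  0.11366723,  0.98437674])} [ 0.40488429 -0.62419522  0.81182448]
```

View pics/top0b.png

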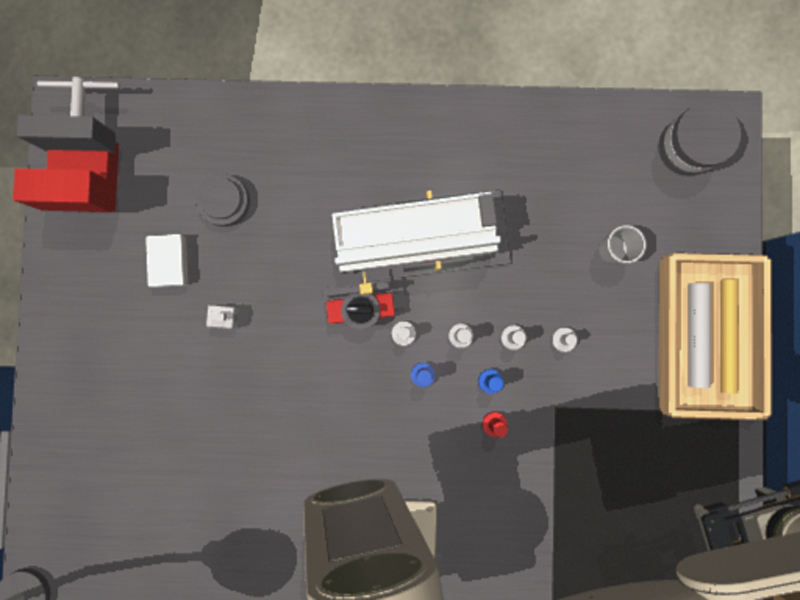

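View pics/side0.png

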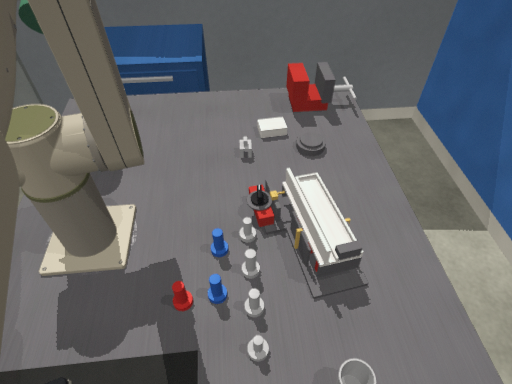

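Four silver punches stand at about (404,333), (461,335), (513,337) and (565,340) in the enlarged top view. The two blue ones at (423,375) and (491,381) and the red one at (495,425) are the look-alikes to leave alone. The saddle is at (221,316) and the knob at (360,310). The tray lies tilted on the stand. I'll confirm this in an enlarged crop and measure.

Run:
```python
from h import *
im,c=load('top0.png'); 
cr=im[110:260,195:395]; cv2.imwrite('pics/c1.png',cv2.resize(cr,(800,600),interpolation=cv2.INTER_CUBIC))
hsv=cv2.cvtColor(im,cv2.COLOR_BGR2HSV)
w=((hsv[...,2]>140)&(hsv[...,1]<60)).astype(np.uint8)
y=((hsv[...,0]>12)&(hsv[...,0]<30)&(hsv[...,1]>110)&(hsv[...,2]>130)).astype(np.uint8)
for nm,m in(('w',w),('brass',y)):
    n,l,s,ce=cv2.connectedComponentsWithStats(m)
    for i in range(1,n):
        x0,y0,ww,hh,a=s[i]
        if a>3 and 90<x0<400 and 90<y0<290: print(nm,s[i],ce[i].round(1),ray(c,*ce[i],0.03).round(4), cv2.minAreaRect(np.argwhere(l==i)[:,::-1].astype(np.float32)))
im,c=load('side0.png'); hsv=cv2.cvtColor(im,cv2.COLOR_BGR2HSV)
w=((hsv[...,2]>140)&(hsv[...,1]<60)).astype(np.uint8)
n,l,s,ce=cv2.connectedComponentsWithStats(w)
for i in range(1,n):
    if 20<s[i][4]<2000 and 200<s[i][0]<300 and s[i][1]>120: print('side',s[i],ce[i].round(1),ray(c,*ce[i],0.03).round(4))
```

```text
w [ 212  122  108   52 3795] [263.3 148.6] [ 0.6355 -0.047   0.03  ] ((265.0062561035156, 148.13662719726562), (38.71076583862305, 106.20075988769531), 82.17092895507812)
w [389 144  24  25 138] [399.9 155.8] [ 0.6238 -0.4663  0.03  ] ((400.5, 156.0), (24.0, 23.0), 90.0)
w [ 93 150  25  34 764] [104.8 166.5] [0.5675 0.4431 0.03  ] ((104.85408020019531, 166.43553161621094), (32.91508483886719, 23.164228439331055), 87.27368927001953)
w [399 155   3   7  17] [399.9 157.9] [ 0.617  -0.4663  0.03  ] ((400.0, 158.0), (6.0, 2.0), 90.0)
w [132 195  18  15 220] [140.  202.2] [0.4596 0.3287 0.03  ] ((140.22772216796875, 202.2227783203125), (16.81612777709961, 13.731513977050781), 5.7105937004089355)
w [222 197   6   1   6] [224.5 197. ] [0.4828 0.0685 0.03  ] ((224.5, 197.0), (5.0, 0.0), 180.0)
w [250 206  16  16 189] [257.6 213. ] [ 0.4364 -0.0346  0.03  ] ((257.5000305175781, 213.0), (14.849241256713867, 14.849241256713867), 45.0)
w [287 207  15  16 185] [294.4 214.6] [ 0.4348 -0.147   0.03  ] ((294.0, 214.5), (15.0, 14.0), 90.0)
w [321 208  16  16 180] [328.3 215.7] [ 0.4341 -0.2503  0.03  
[... 344 characters left out ...]
brass [230 176   9  12  55] [233.8 183.6] [0.5248 0.041  0.03  ] ((233.23532104492188, 181.94119262695312), (11.641709327697754, 7.276068687438965), 75.96376037597656)
side [239 136  13  13 121] [244.9 142.8] [0.459  0.3409 0.03  ]
side [242 217  10   7  53] [246.7 220.1] [ 0.4375 -0.0053  0.03  ]
side [239 227  17  12 113] [246.8 233. ] [ 0.4343 -0.0504  0.03  ]
side [244 249  12   9  89] [249.9 253. ] [ 0.437  -0.1164  0.03  ]
side [241 261  19  14 120] [249.5 268.5] [ 0.4321 -0.1628  0.03  ]
side [248 288  12  11 102] [253.5 293. ] [ 0.4359 -0.2311  0.03  ]
side [244 297  20  18 162] [253.6 306.5] [ 0.4328 -0.2654  0.03  ]
side [247 335  22  24 329] [257.4 346.8] [ 0.4325 -0.358   0.03  ]
```

View pics/c1.png

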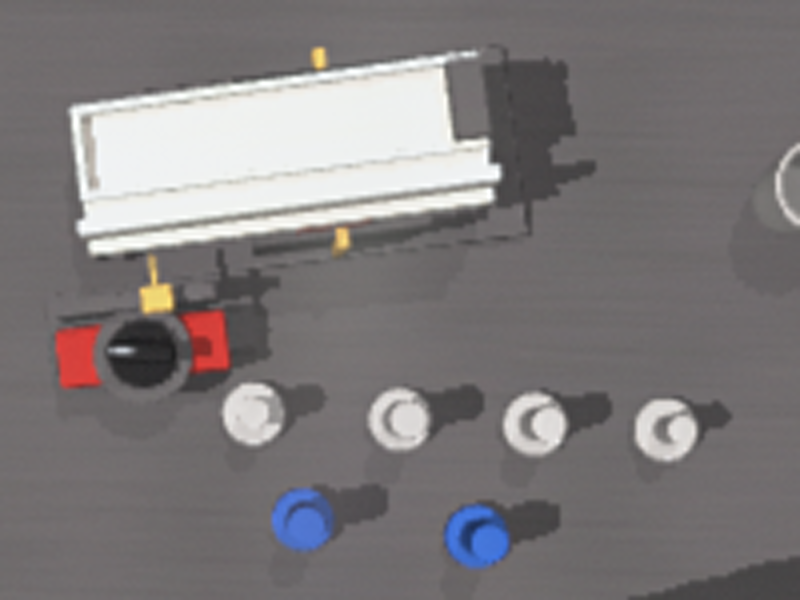

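Run:
```python
from h import *
im,c=load('top0.png')
P=lambda x,y,z: ray(c,195+x/4-.4,110+y/4-.4,z)
a=P(319,57,.09);b=P(342,239,.09); k=(a+b)/2; d=a-b; yaw=np.arctan2(d[1],d[0])
print('knife',k,'len',np.linalg.norm(d),'yaw',yaw)
R=np.array([[np.cos(yaw),-np.sin(yaw)],[np.sin(yaw),np.cos(yaw)]])
kf=lambda p: R.T@(p-k)[:2]
for n,p in dict(A=P(254,413,.016),B=P(400,419,.016),C=P(535,423,.016),D=P(665,430,.016)).items(): print(n,p.round(4))
print('tray far-left',kf(P(70,108,.10)),'rail top left',kf(P(78,228,.142)),'rail top right',kf(P(500,175,.138)),'deck corner left',kf(P(90,250,.09)),'right',kf(P(495,198,.085)))
print('pointer base',kf(P(152,257,.09)),'knob',P(143,352,.06),kf(P(143,352,.06)))
ke=k+np.r_[R@[-.132,.158],0];print('knob expected',ke)
s,cs=load('side0.png')
print('saddle',ray(c,140,202.2,.04))
cr=np.hstack([im[185:220,120:160],])
sc=s[120:165,225:270]
cv2.imwrite('pics/c2.png',np.hstack([cv2.resize(cr,(400,350),interpolation=3),cv2.resize(sc,(350,350),interpolation=3)]))
```

```text
knife [ 0.63337968 -0.08656866  0.09      ] len 0.13602711607677342 yaw 0.14793849797979974
A [ 0.437  -0.0362  0.016 ]
B [ 0.4354 -0.1491  0.016 ]
C [ 0.4352 -0.2531  0.016 ]
D [ 0.4326 -0.3529  0.016 ]
tray far-left [0.05106839 0.18644957] rail top left [-0.04259277  0.18754256] rail top right [-0.04121746 -0.1125177 ] deck corner left [-0.05348112  0.18477606] right [-0.0511721  -0.11589318]
pointer base [-0.06417559  0.14008306] knob [0.48032451 0.04874199 0.06      ] [-0.13143863  0.15639291]
knob expected [0.47953239 0.05024878 0.09      ]
saddle [0.45954954 0.32602569 0.04      ]
```

View pics/c2.png

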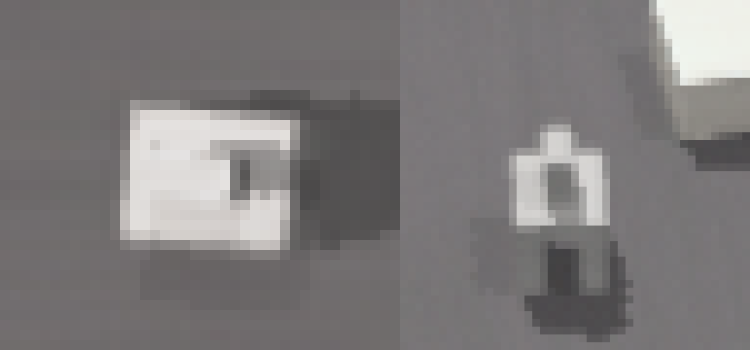

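Call:
apply_moves(
  deltas=[
    [60,[0,0,0],-0.178],
    [60,[0,0,0],-0.178],
    [60,[0,0,0],-0.178],
    [60,[0,0,0],-0.178],
    [60,[0,0,0],-0.178],
  ],
  grip_force=30,
)

```text
t: 0.72
tool_pos: [0.1772, -0.5731, 0.4041]
orientation: [-2.596, -1.768, -0.001]
force: [-0.4, -0.4, 0.2]
opening: 0.0601
```

Call:
apply_moves(
  deltas=[
    [60,[0,0,0],-0.178],
    [60,[0,0,0],-0.178],
    [60,[0,0,0],-0.177],
  ],
)

```text
t: 1.1
tool_pos: [0.1772, -0.5731, 0.4041]
orientation: [-2.039, -2.389, -0.001]
force: [-0.1, 0.1, -0.7]
opening: 0.0598
```

```bash
cat >> h.py <<'E'
K=np.array([0.6334,-0.0866]);YAW=0.148
RK=np.array([[np.cos(YAW),-np.sin(YAW)],[np.sin(YAW),np.cos(YAW)]])
def kf(p): return RK.T@(np.array(p)[:2]-K)
def kw(q): return K+RK@np.array(q)
def st():
    s=robot.read_state(); from scipy.spatial.transform import Rotation as Ro
    M=Ro.from_rotvec(s['orientation']).as_matrix(); s['psi']=np.arctan2(M[1,0],M[0,0]); s['M']=M; return s
def go(x,y,zg):
    """tool-frame mm to bring grasp point to world x,y,zg"""
    s=st(); d=s['M'].T@(np.array([x,y,zg+.167])-s['tool_pos'])
    print('t%.2f delta mm'%s['t'],(d*1000).round(1),'psi',round(s['psi'],3),'err to knife+pi/2',round(s['psi']-YAW-np.pi/2,3),'q',s['q'].round(2),'F',s['force'].round(1),'op',round(s['opening'],4))
E
python3 -c "
from h import *
go(.4326,-.3529,.12)"
```

```text
t1.10 delta mm [177.2 286.9 117.3] psi 1.729 err to knife+pi/2 0.01 q [-1.36  0.13  1.49 -0.    1.52 -1.51] F [-0.1  0.1 -0.7] op 0.0598
```

Call:
apply_moves(
  deltas=[
    [60,[29.5,48,19.5],0],
    [60,[29.5,48,19.5],0],
    [60,[29.5,48,19.5],0],
    [60,[29.5,48,19.5],0],
    [60,[29.5,48,19.5],0],
  ],
)

```text
t: 1.72
tool_pos: [0.3931, -0.3896, 0.3063]
orientation: [-2.046, -2.383, -0.0]
force: [0.4, -0.7, 0.1]
opening: 0.0601
```

Call:
apply_moves(
  deltas=[
    [60,[29.5,47,19.5],0],
    [60,[0,0,0],0],
    [60,[0,0,0],0],
  ],
)

```text
t: 2.1
tool_pos: [0.434, -0.3548, 0.2875]
orientation: [-2.045, -2.384, 0.001]
force: [-0.2, -0.1, 0.6]
opening: 0.0598
```

```bash
python3 -c "
from h import *
go(.4326,-.3529,.043)
im,c=cam('wrist','w1.png')
print(proj(c,[.4326,-.3529,.016]),proj(c,[.4326,-.3529,.07]))"
```

```text
t2.10 delta mm [ 2.1 -1.  77.5] psi 1.724 err to knife+pi/2 0.005 q [-0.78  0.11  1.73 -0.    1.3  -0.93] F [-0.2 -0.1  0.6] op 0.0598
[257.37024932 190.13864191] [257.13883649 213.79520562]
```

View pics/w1.png

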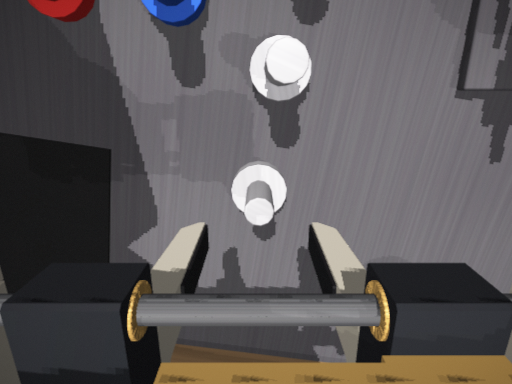

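The wrist view shows the silver punch flange at (259,191), against a predicted (257,190). The estimate is good, so I'll grasp it.

Call:
apply_moves(
  deltas=[
    [60,[2,-0.5,30],0],
    [60,[0,0,30],0],
    [60,[0,0,17.5],0],
    [60,[0,0,0],0],
    [15,[0,0,0],0],
  ],
)

```text
t: 2.78
tool_pos: [0.4335, -0.3537, 0.2116]
orientation: [2.046, 2.382, -0.0]
force: [0.3, -0.1, -0.3]
opening: 0.0541
```

Call:
apply_moves(
  deltas=[
    [15,[0,0,0],0],
    [15,[0,0,0],0],
    [15,[0,0,-40],0],
    [15,[0,0,-50],0],
    [15,[0,0,-50],0],
  ],
)

```text
t: 3.4
tool_pos: [0.4332, -0.3527, 0.352]
orientation: [2.046, 2.384, -0.0]
force: [0.6, 0.4, -0.3]
opening: 0.0151
```

```bash
python3 -c "
from h import *
for y in (-.06,0,.06,.115): 
  w=kw([.017,.0375+y]); print(y,w); go(*w,.16)"
```

```text
-0.06 [ 0.65353201 -0.1063472 ]
t3.40 delta mm [210.1 255.1  25. ] psi 1.723 err to knife+pi/2 0.004 q [-0.78  0.05  1.67  0.    1.42 -0.93] F [ 0.6  0.4 -0.3] op 0.0151
0 [ 0.64468439 -0.04700313]
t3.40 delta mm [270.1 255.3  25. ] psi 1.723 err to knife+pi/2 0.004 q [-0.78  0.05  1.67  0.    1.42 -0.93] F [ 0.6  0.4 -0.3] op 0.0151
0.06 [0.63583678 0.01234095]
t3.40 delta mm [330.1 255.6  25. ] psi 1.723 err to knife+pi/2 0.004 q [-0.78  0.05  1.67  0.    1.42 -0.93] F [ 0.6  0.4 -0.3] op 0.0151
0.115 [0.62772646 0.06673969]
t3.40 delta mm [385.1 255.8  25. ] psi 1.723 err to knife+pi/2 0.004 q [-0.78  0.05  1.67  0.    1.42 -0.93] F [ 0.6  0.4 -0.3] op 0.0151
```

The fingers hadn't closed before the lift, so I need more dwell. I'll check that the punch still stands.

Call:
apply_moves(
  deltas=[
    [44,[0,0,0],0],
    [44,[0,0,0],0],
    [44,[0,0,0],0],
    [44,[0,0,0],0],
  ],
)

```text
t: 3.9
tool_pos: [0.433, -0.3526, 0.3486]
orientation: [-2.045, -2.382, -0.0]
force: [0.6, -0.1, -0.7]
opening: 0.0436
```

```bash
python3 -c "
from h import *
go(.4326,-.3529,.043)
im,c=cam('wrist','w2.png')
g=cv2.cvtColor(im,cv2.COLOR_BGR2HSV);m=((g[...,2]>190)&(g[...,1]<40)).astype(np.uint8)
n,l,s,ce=cv2.connectedComponentsWithStats(m)
print([(s[i].tolist(),ray(c,*ce[i],.016).round(4)) for i in range(1,n) if s[i][4]>200])
print(proj(c,[.4326,-.3529,.016]))"
```

```text
t3.90 delta mm [ -0.5  -0.2 138.6] psi 1.723 err to knife+pi/2 0.004 q [-0.78  0.05  1.67 -0.    1.42 -0.93] F [ 0.6 -0.1 -0.7] op 0.0436
[([252, 50, 50, 49, 1653], array([ 0.4344, -0.2489,  0.016 ])), ([237, 154, 46, 47, 1362], array([ 0.4336, -0.3535,  0.016 ])), ([176, 223, 42, 49, 1146], array([ 0.3767, -0.4482,  0.016 ])), ([299, 223, 42, 66, 1259], array([ 0.5137, -0.4297,  0.016 ]))]
[258.38365949 175.30943381]
```

Still standing in place, so I'll go down again and close with enough dwell.

Call:
apply_moves(
  deltas=[
    [44,[-0.5,0,50],0],
    [44,[0,0,50],0],
    [44,[0,0,38],0],
    [44,[0,0,0],0],
    [15,[0,0,0],0],
  ],
)

```text
t: 4.58
tool_pos: [0.4338, -0.3539, 0.2136]
orientation: [2.046, 2.383, -0.0]
force: [-0.3, -0.9, 0.8]
opening: 0.0376
```

Call:
apply_moves(
  deltas=[
    [15,[0,0,0],0],
    [15,[0,0,0],0],
    [15,[0,0,0],0],
    [15,[0,0,0],0],
    [15,[0,0,0],0],
  ],
)

```text
t: 5.2
tool_pos: [0.4341, -0.3541, 0.2143]
orientation: [2.044, 2.381, -0.0]
force: [0.3, 0.6, 6.2]
opening: 0.0217
```

Call:
apply_moves(
  deltas=[
    [15,[0,0,-20],0],
    [15,[0,0,-50],0],
    [15,[0,0,-50],0],
    [15,[0,0,-15],0],
    [15,[0,0,0],0],
  ],
)

```text
t: 5.82
tool_pos: [0.4336, -0.3536, 0.3486]
orientation: [2.045, 2.382, -0.0]
force: [-0.1, 0.1, -2.4]
opening: 0.0217
```

```bash
python3 -c "
from h import *
go(*kw([.017,.0375-.06]),.16)"
```

```text
t5.83 delta mm [211.1 254.8  21.6] psi 1.723 err to knife+pi/2 0.004 q [-0.78  0.05  1.67 -0.    1.41 -0.93] F [-0.1  0.1 -2.4] op 0.0217
```

Call:
apply_moves(
  deltas=[
    [15,[0,0,-30],0],
    [15,[35,42.5,0],0],
    [15,[35,42.5,0],0],
    [15,[35,42.5,0],0],
    [15,[35,42.5,0],0],
  ],
)

```text
t: 6.45
tool_pos: [0.5805, -0.1876, 0.374]
orientation: [-2.044, -2.38, 0.002]
force: [1.6, -1.1, -1.1]
opening: 0.0216
```

Call:
apply_moves(
  deltas=[
    [15,[35,42.5,0],0],
    [15,[36,42.5,0],0],
    [15,[0,0,30],0],
    [15,[0,0,20],0],
    [15,[0,0,0],0],
  ],
)

```text
t: 7.08
tool_pos: [0.6519, -0.1065, 0.3226]
orientation: [-2.043, -2.378, 0.006]
force: [-0.5, 0.2, -1.5]
opening: 0.0215
```

```bash
python3 -c "
from h import *
go(*kw([.0175,.0375-.06]),.1385)
im,c=cam('wrist','w3.png')
cam('side','s3.png')"
```

```text
t7.08 delta mm [-0.2  2.3 17.1] psi 1.722 err to knife+pi/2 0.003 q [-0.24  0.34  1.39 -0.    1.41 -0.39] F [-0.5  0.2 -1.5] op 0.0215
```

View pics/w3.png

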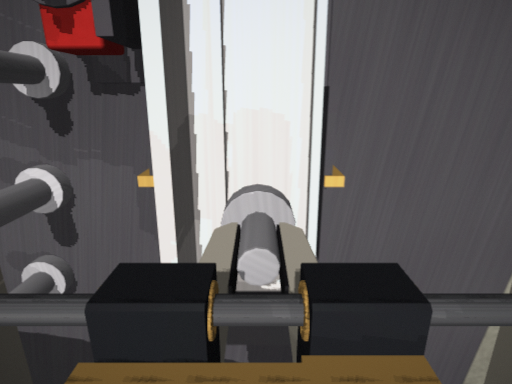

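```bash
python3 -c "
from h import *
im,c=load('w3.png')
for n,x,z in(('railL',-.0465,.14),('railR',-.0365,.14),('lipL_in',-.0115,.102),('lipR_in',.0465,.102),('lipR_out',.0525,.102),('flL',-.0115,.09),('flR',.0465,.09)):
  a=proj(c,[*kw([x,.0]),z]);b=proj(c,[*kw([x,.06]),z]);print(n,[(round(a[0]+(b[0]-a[0])*(v-a[1])/(b[1]-a[1]),1),v) for v in(100,200)])
print('strips',[proj(c,[*kw([x,0]),.09]).round(1) for x in(-.062,.062)], [kf(ray(c,u,180,.09)).round(4) for u in(146,334)])
g=im.astype(int).sum(2)//3
for v in(100,200): print(v,[(u,int(g[v,u]),int(g[v,u+2])) for u in range(130,340) if abs(g[v,u+2]-g[v,u])>40])
"
```

```text
railL [(np.float64(140.8), 100), (np.float64(151.2), 200)]
railR [(np.float64(160.3), 100), (np.float64(168.9), 200)]
lipL_in [(np.float64(218.9), 100), (np.float64(222.1), 200)]
lipR_in [(np.float64(310.9), 100), (np.float64(305.8), 200)]
lipR_out [(np.float64(320.5), 100), (np.float64(314.4), 200)]
flL [(np.float64(221.2), 100), (np.float64(224.2), 200)]
flR [(np.float64(308.1), 100), (np.float64(303.1), 200)]
strips [array([153.8, 180. ]), array([325.6, 180.9])] [array([-0.0676, -0.    ]), array([0.068 , 0.0007])]
100 [(144, 72, 165), (145, 73, 228), (146, 165, 236), (164, 236, 114), (165, 206, 70), (166, 114, 69), (186, 70, 134), (187, 92, 153), (192, 153, 203), (193, 156, 235), (221, 237, 103), (222, 201, 100), (224, 100, 196), (225, 135, 233), (226, 196, 238), (309, 231, 118), (310, 195, 105), (311, 118, 180), (312, 105, 230), (313, 180, 237), (321, 237, 122), (322, 212, 38), (323, 122, 28), (327, 33, 77)]
200 [(153, 77, 187), (154, 85, 231), (155, 187, 231), (171, 230, 128), (172, 208, 60), (173, 128, 60), (192, 65, 128), (196, 128, 210), (197, 149, 233), (223, 232, 181), (224, 229, 87), (225, 181, 123), (226, 87, 135), (230, 103, 149), (231, 118, 175), (282, 177, 110), (283, 155, 79), (286, 77, 147), (287, 87, 213), (288, 147, 235), (305, 230, 135), (306, 201, 113), (307, 135, 185), (308, 113, 231), (309, 185, 238), (316, 238, 150), (317, 226, 44), (318, 150, 29), (321, 39, 82)]
```

Call:
apply_moves(
  deltas=[
    [15,[0,3.5,0],0],
    [15,[0,0,10],0],
    [15,[0,0,5],0],
    [15,[0,0,2],0],
    [15,[0,0,0],0],
  ],
)

```text
t: 7.8
tool_pos: [0.6568, -0.1056, 0.3099]
orientation: [-2.046, -2.383, 0.0]
force: [0.4, -0.6, -0.6]
opening: 0.0217
```

```bash
python3 -c "
from h import *
go(*kw([.0187,.0375-.06]),.1385)"
```

```text
t7.80 delta mm [-0.2 -1.7  4.4] psi 1.723 err to knife+pi/2 0.004 q [-0.24  0.36  1.39  0.    1.39 -0.39] F [ 0.4 -0.6 -0.6] op 0.0217
```

Call:
apply_moves(
  deltas=[
    [15,[0,-1.5,0],0],
    [15,[0,0,2],0],
    [15,[0,0,0],0],
    [15,[0,0,0],0],
  ],
)

```text
t: 8.3
tool_pos: [0.6555, -0.1059, 0.3082]
orientation: [-2.046, -2.384, -0.0]
force: [0.6, 0.7, -0.7]
opening: 0.0218
```

Call:
apply_moves(
  deltas=[
    [15,[0,0,2],0],
    [15,[0,0,0],0],
    [15,[0,0,0],0],
  ],
)

```text
t: 8.68
tool_pos: [0.6556, -0.1059, 0.3066]
orientation: [2.046, 2.383, 0.0]
force: [-0.3, 0.5, 1.3]
opening: 0.0218
```

Call:
apply_moves(
  deltas=[
    [15,[0,0,1.5],0],
    [40,[0,0,0],0],
    [40,[0,0,0],0],
    [40,[0,0,0],0],
    [40,[0,0,0],0],
  ],
)

```text
t: 9.3
tool_pos: [0.6555, -0.1059, 0.3046]
orientation: [-2.046, -2.384, 0.0]
force: [-0.2, 0.3, 0.6]
opening: 0.04
```

Call:
apply_moves(
  deltas=[
    [44,[0,0,-30],0],
    [44,[0,0,-45],0],
    [44,[0,-40,0],0],
    [44,[-20,-55,0],0],
    [44,[-20,-55,0],0],
  ],
)

```text
t: 9.93
tool_pos: [0.5119, -0.1685, 0.3799]
orientation: [2.045, 2.384, -0.0]
force: [0.1, -0.6, 1.3]
opening: 0.0442
```

Call:
apply_moves(
  deltas=[
    [44,[-25,-50,0],0],
    [44,[-30,-20,0],0],
    [44,[0,0,0],0],
  ],
)

```text
t: 10.3
tool_pos: [0.4512, -0.2349, 0.3801]
orientation: [2.05, 2.379, -0.001]
force: [0.5, 0.2, 0.6]
opening: 0.0443
```

```bash
cat >> h.py <<'E'
def whites(name,f,z=.016,lo=100):
    im,c=cam(name,f); g=cv2.cvtColor(im,cv2.COLOR_BGR2HSV);m=((g[...,2]>140)&(g[...,1]<60)).astype(np.uint8)
    n,l,s,ce=cv2.connectedComponentsWithStats(m)
    for i in range(1,n):
        if s[i][4]>lo and s[i][4]<6000: print(s[i].tolist(),ray(c,*ce[i],z).round(4))
    return im,c
E
python3 -c "
from h import *
go(.4352,-.2531,.043)
whites('top','t4.png',.022)
im,c=load('t4.png');cv2.imwrite('pics/t4c.png',cv2.resize(im[110:260,195:395],(800,600),interpolation=3))"
```

```text
t10.30 delta mm [-15.5 -18.6 170.1] psi 1.719 err to knife+pi/2 0.001 q [-0.58 -0.11  1.77 -0.    1.48 -0.73] F [0.5 0.2 0.6] op 0.0443
[160, 0, 140, 54, 5200] [1.0159 0.113  0.022 ]
[24, 49, 28, 26, 212] [0.9065 0.657  0.022 ]
[212, 123, 108, 51, 3710] [ 0.6372 -0.0463  0.022 ]
[389, 144, 24, 24, 123] [ 0.6255 -0.4696  0.022 ]
[93, 150, 25, 34, 751] [0.5683 0.4463 0.022 ]
[132, 195, 18, 15, 199] [0.459  0.3316 0.022 ]
[250, 206, 16, 15, 182] [ 0.4365 -0.0345  0.022 ]
[287, 207, 15, 16, 178] [ 0.4347 -0.1477  0.022 ]
[442, 220, 13, 28, 269] [ 0.3816 -0.6197  0.022 ]
[207, 319, 48, 32, 817] [0.0783 0.0536 0.022 ]
```

View pics/t4c.png

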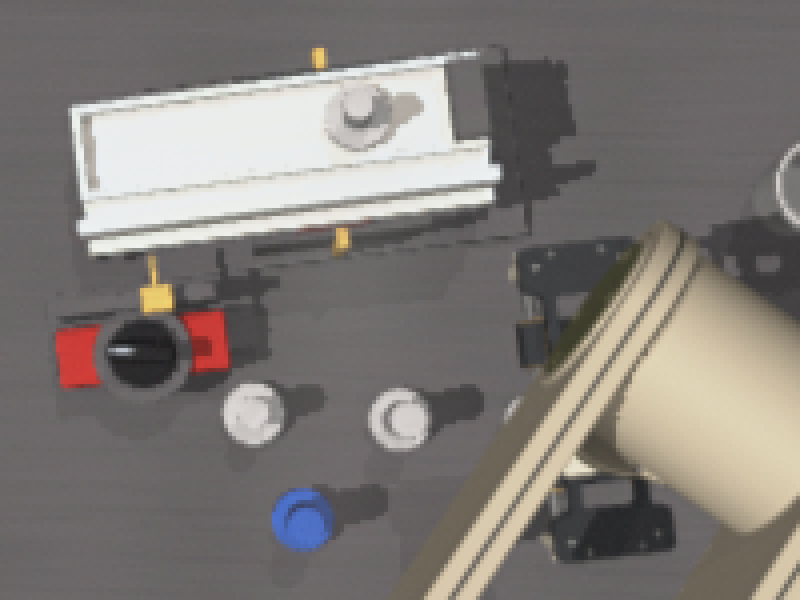

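Punch 1 stands in the middle of the trough at about crop (358,112), and the tray hasn't moved. Next is C.

Call:
apply_moves(
  deltas=[
    [44,[-15.5,-18.5,40],0],
    [44,[0,0,50],0],
    [44,[0,0,50],0],
    [44,[0,0,27],0],
    [44,[0,0,0],0],
  ],
)

```text
t: 10.98
tool_pos: [0.436, -0.2496, 0.2102]
orientation: [-2.041, -2.381, 0.0]
force: [-0.2, 0.9, -0.6]
opening: 0.0443
```

Call:
apply_moves(
  deltas=[
    [15,[0,0,0],0],
    [15,[0,0,0],0],
    [15,[0,0,0],0],
    [15,[0,0,0],0],
    [15,[0,0,0],0],
  ],
)

```text
t: 11.6
tool_pos: [0.4371, -0.2518, 0.2146]
orientation: [2.045, 2.382, 0.0]
force: [-2.7, 1.2, 6.9]
opening: 0.0255
```

Call:
apply_moves(
  deltas=[
    [15,[0,0,-20],0],
    [15,[0,0,-50],0],
    [15,[0,0,-50],0],
    [15,[0,0,-45],0],
    [15,[0,0,0],0],
  ],
)

```text
t: 12.22
tool_pos: [0.4375, -0.252, 0.3832]
orientation: [2.04, 2.376, 0.002]
force: [-0.7, 0.1, -3.4]
opening: 0.026
```

```bash
python3 -c "
from h import *
go(*kw([.0185,.0375]),.1385)"
```

```text
t12.22 delta mm [171.8 236.8  78.2] psi 1.723 err to knife+pi/2 0.004 q [-0.62 -0.12  1.78  0.    1.47 -0.78] F [-0.7  0.1 -3.4] op 0.026
```

Call:
apply_moves(
  deltas=[
    [15,[34,47,0],0],
    [15,[34,47,0],0],
    [15,[34,47,0],0],
    [15,[34,47,0],0],
    [15,[35.5,47,0],0],
  ],
)

```text
t: 12.85
tool_pos: [0.6436, -0.0446, 0.376]
orientation: [-2.046, -2.382, 0.002]
force: [0.8, -0.8, -2.5]
opening: 0.0256
```

Call:
apply_moves(
  deltas=[
    [15,[0,0,0],0],
    [15,[0,0,30],0],
    [15,[0,0,25],0],
    [15,[0,0,0],0],
    [15,[0,0,0],0],
  ],
)

```text
t: 13.48
tool_pos: [0.6427, -0.0467, 0.3234]
orientation: [2.047, 2.383, 0.0]
force: [-0.6, -0.0, -2.1]
opening: 0.0259
```

```bash
python3 -c "
from h import *
go(*kw([.0185,.0375]),.1385)"
```

```text
t13.47 delta mm [-0.7  3.4 17.9] psi 1.722 err to knife+pi/2 0.003 q [-0.15  0.3   1.45 -0.    1.4  -0.3 ] F [-0.6 -0.  -2.1] op 0.0259
```

Call:
apply_moves(
  deltas=[
    [15,[0,3.5,0],0],
    [15,[0,0,9],0],
    [15,[0,0,3],0],
    [15,[0,0,0],0],
    [15,[0,0,0],0],
  ],
)

```text
t: 14.1
tool_pos: [0.6462, -0.0456, 0.3107]
orientation: [-2.046, -2.384, 0.0]
force: [-0.0, 0.2, -2.8]
opening: 0.0257
```

Call:
apply_moves(
  deltas=[
    [15,[0,0,2],0],
    [15,[0,0,0],0],
    [15,[0,0,0],0],
  ],
)

```text
t: 14.48
tool_pos: [0.6462, -0.0456, 0.3087]
orientation: [-2.046, -2.384, -0.0]
force: [0.5, -0.1, -2.8]
opening: 0.026
```

Call:
apply_moves(
  deltas=[
    [15,[0,0,2],0],
    [15,[0,0,0],0],
    [15,[0,0,0],0],
  ],
)

```text
t: 14.85
tool_pos: [0.6462, -0.0456, 0.3067]
orientation: [-2.046, -2.384, 0.0]
force: [0.0, -0.4, -2.4]
opening: 0.0255
```

```bash
python3 -c "
from h import *
go(*kw([.0185,.0375]),.1385)"
```

```text
t14.85 delta mm [-1.2 -0.2  1.2] psi 1.723 err to knife+pi/2 0.004 q [-0.15  0.32  1.45  0.    1.37 -0.3 ] F [ 0.  -0.4 -2.4] op 0.0255
```

Call:
apply_moves(
  deltas=[
    [15,[0,0,1.5],0],
    [15,[0,0,0],0],
    [15,[0,0,0],0],
  ],
)

```text
t: 15.22
tool_pos: [0.6462, -0.0456, 0.3052]
orientation: [-2.046, -2.384, 0.0]
force: [-0.2, 0.1, -2.9]
opening: 0.0257
```

Call:
apply_moves(
  deltas=[
    [15,[0,0,1.5],0],
    [15,[0,0,0],0],
    [15,[0,0,0],0],
  ],
)

```text
t: 15.6
tool_pos: [0.6464, -0.0456, 0.3042]
orientation: [2.046, 2.383, 0.001]
force: [-0.9, 1.4, 2.0]
opening: 0.0254
```

```bash
python3 -c "
from h import *
go(*kw([.0185,.0375]),.1385)"
```

```text
t15.60 delta mm [-1.1 -0.4 -1.3] psi 1.723 err to knife+pi/2 0.004 q [-0.15  0.32  1.45  0.    1.37 -0.3 ] F [-0.9  1.4  2. ] op 0.0254
```

Call:
apply_moves(
  deltas=[
    [42,[0,0,0],0],
    [42,[0,0,0],0],
    [42,[0,0,0],0],
    [42,[0,0,-30],0],
    [44,[0,0,-45],0],
  ],
)

```text
t: 16.23
tool_pos: [0.6456, -0.0456, 0.3773]
orientation: [-2.044, -2.381, 0.004]
force: [1.1, -0.0, 0.3]
opening: 0.0437
```

Call:
apply_moves(
  deltas=[
    [44,[-14,-44,0],0],
    [44,[-14,-44,0],0],
    [44,[-14,-45,0],0],
    [44,[-14,-45,0],0],
    [44,[-14,-45,0],0],
  ],
)

```text
t: 16.85
tool_pos: [0.435, -0.1491, 0.3788]
orientation: [2.046, 2.383, -0.0]
force: [-0.3, -0.3, -0.0]
opening: 0.0442
```

Call:
apply_moves(
  deltas=[
    [44,[0,0,40],0],
    [44,[0,0,40],0],
    [44,[0,0,0],0],
  ],
)

```text
t: 17.23
tool_pos: [0.4349, -0.148, 0.2958]
orientation: [-2.043, -2.379, 0.003]
force: [0.1, -0.3, 0.6]
opening: 0.0435
```

```bash
python3 -c "
from h import *
go(.4354,-.1491,.043)
im,c=whites('wrist','w5.png',.016); print(proj(c,[.4354,-.1491,.016]))"
```

```text
t17.23 delta mm [-1.5  0.8 85.8] psi 1.723 err to knife+pi/2 0.004 q [-0.44 -0.17  1.99 -0.    1.33 -0.59] F [ 0.1 -0.3  0.6] op 0.0435
[254, 23, 62, 65, 2947] [ 0.4372 -0.0342  0.016 ]
[475, 118, 37, 176, 2784] [ 0.6558 -0.1481  0.016 ]
[234, 163, 55, 77, 2992] [ 0.4366 -0.1561  0.016 ]
[175, 222, 44, 50, 1271] [ 0.3845 -0.2138  0.016 ]
[298, 222, 45, 69, 1423] [ 0.4995 -0.199   0.016 ]
[169, 311, 175, 8, 778] [ 0.4618 -0.2775  0.016 ]
[476, 326, 13, 10, 109] [ 0.684  -0.2619  0.016 ]
[260.34203031 191.78743336]
```

Call:
apply_moves(
  deltas=[
    [44,[-1.5,1,40],0],
    [44,[0,0,43],0],
    [44,[0,0,0],0],
    [15,[0,0,0],0],
    [15,[0,0,0],0],
  ],
)

```text
t: 17.9
tool_pos: [0.4388, -0.1505, 0.2184]
orientation: [2.044, 2.381, 0.001]
force: [-3.8, -1.0, 2.4]
opening: 0.0283
```

Call:
apply_moves(
  deltas=[
    [15,[0,0,0],0],
    [15,[0,0,0],0],
    [15,[0,0,0],0],
    [15,[0,0,0],0],
    [15,[0,0,-10],0],
  ],
)

```text
t: 18.52
tool_pos: [0.4378, -0.15, 0.2267]
orientation: [2.046, 2.383, 0.0]
force: [-0.0, -0.4, -1.3]
opening: 0.0273
```

Call:
apply_moves(
  deltas=[
    [15,[0,0,-20],0],
    [15,[0,0,-50],0],
    [15,[0,0,-50],0],
    [15,[0,0,-40],0],
    [15,[0,0,0],0],
  ],
)

```text
t: 19.15
tool_pos: [0.4386, -0.1503, 0.3909]
orientation: [2.041, 2.378, 0.004]
force: [0.6, -0.7, -1.8]
opening: 0.0275
```

```bash
python3 -c "
from h import *
go(*kw([.0185,.0985]),.1385)"
```

```text
t19.15 delta mm [132.3 220.5  86.4] psi 1.723 err to knife+pi/2 0.004 q [-0.44 -0.25  1.87  0.    1.5  -0.59] F [ 0.6 -0.7 -1.8] op 0.0275
```

Call:
apply_moves(
  deltas=[
    [15,[26.5,44,0],0],
    [15,[26.5,44,0],0],
    [15,[26.5,44,0],0],
    [15,[26.5,44,0],0],
    [15,[26.5,44.5,0],0],
  ],
)

```text
t: 19.77
tool_pos: [0.6363, 0.0157, 0.3843]
orientation: [-2.045, -2.383, 0.002]
force: [-0.9, -0.1, -1.4]
opening: 0.0277
```

Call:
apply_moves(
  deltas=[
    [15,[0,0,0],0],
    [15,[0,0,30],0],
    [15,[0,0,35],0],
    [15,[0,3,0],0],
    [15,[0,0,0],0],
  ],
)

```text
t: 20.4
tool_pos: [0.6386, 0.0145, 0.3218]
orientation: [2.047, 2.383, 0.0]
force: [0.9, -0.2, -1.1]
opening: 0.0274
```

```bash
python3 -c "
from h import *
go(*kw([.0185,.0985]),.1385)"
```

```text
t20.40 delta mm [-0.7 -1.5 16.3] psi 1.722 err to knife+pi/2 0.004 q [-0.06  0.28  1.47 -0.    1.39 -0.21] F [ 0.9 -0.2 -1.1] op 0.0274
```

Call:
apply_moves(
  deltas=[
    [15,[0,-1.5,7],0],
    [15,[0,0,3],0],
    [15,[0,0,2],0],
    [15,[0,0,0],0],
    [15,[0,0,0],0],
  ],
)

```text
t: 21.02
tool_pos: [0.6371, 0.0147, 0.3089]
orientation: [2.046, 2.384, 0.0]
force: [0.1, 0.2, -2.4]
opening: 0.0277
```

Call:
apply_moves(
  deltas=[
    [15,[0,0,2],0],
    [15,[0,0,0],0],
    [15,[0,0,0],0],
  ],
)

```text
t: 21.4
tool_pos: [0.637, 0.0147, 0.3067]
orientation: [-2.046, -2.384, 0.0]
force: [0.2, 0.3, -1.3]
opening: 0.0278
```

Call:
apply_moves(
  deltas=[
    [15,[0,0,1.5],0],
    [15,[0,0,0],0],
    [15,[0,0,0],0],
  ],
)

```text
t: 21.78
tool_pos: [0.637, 0.0147, 0.3052]
orientation: [-2.046, -2.384, 0.0]
force: [0.3, 0.5, -1.4]
opening: 0.0278
```

Call:
apply_moves(
  deltas=[
    [15,[0,0,1],0],
    [15,[0,0,0],0],
    [15,[0,0,0],0],
  ],
)

```text
t: 22.15
tool_pos: [0.6371, 0.0147, 0.3047]
orientation: [2.046, 2.383, 0.001]
force: [-1.9, -0.3, 2.7]
opening: 0.0277
```

Call:
apply_moves(
  deltas=[
    [44,[0,0,0],0],
    [44,[0,0,0],0],
    [44,[0,0,0],0],
    [44,[0,0,-30],0],
    [44,[0,0,-45],0],
  ],
)

```text
t: 22.78
tool_pos: [0.6364, 0.0147, 0.3778]
orientation: [-2.044, -2.381, 0.004]
force: [2.0, -0.3, 0.8]
opening: 0.0438
```

Call:
apply_moves(
  deltas=[
    [44,[-4,-41,0],0],
    [44,[-4,-41,0],0],
    [44,[-4,-41,0],0],
    [44,[-4,-41,0],0],
    [44,[-4,-41,0],0],
  ],
)

```text
t: 23.4
tool_pos: [0.4361, -0.0364, 0.3793]
orientation: [2.046, 2.384, 0.0]
force: [0.1, -0.0, 0.6]
opening: 0.0442
```

Call:
apply_moves(
  deltas=[
    [44,[0,0,40],0],
    [44,[0,0,30],0],
    [44,[0,0,0],0],
  ],
)

```text
t: 23.78
tool_pos: [0.4362, -0.036, 0.3071]
orientation: [-2.044, -2.381, 0.004]
force: [0.0, -0.3, 0.2]
opening: 0.0438
```

```bash
python3 -c "
from h import *
go(.437,-.0362,.043)
im,c=whites('wrist','w6.png',.016); print(proj(c,[.437,-.0362,.016]))
cam('top','t6.png');im=cv2.imread('pics/t6.png')
cv2.imwrite('pics/t6c.png',np.hstack([cv2.resize(cv2.imread('pics/w6.png'),(400,300)),cv2.resize(im[110:260,195:395],(400,300),interpolation=3)]))"
```

```text
t23.77 delta mm [-0.5  1.2 97.1] psi 1.723 err to knife+pi/2 0.004 q [-0.2  -0.25  2.04 -0.    1.36 -0.35] F [ 0.  -0.3  0.2] op 0.0438
[287, 61, 17, 56, 325] [0.4526 0.0543 0.016 ]
[352, 62, 14, 33, 178] [0.503  0.0699 0.016 ]
[235, 158, 53, 63, 2414] [ 0.4371 -0.0368  0.016 ]
[222, 195, 6, 51, 105] [ 0.4075 -0.0739  0.016 ]
[174, 222, 45, 51, 1267] [ 0.3847 -0.1086  0.016 ]
[298, 222, 45, 70, 1457] [ 0.5045 -0.094   0.016 ]
[171, 307, 178, 14, 1772] [ 0.4599 -0.1757  0.016 ]
[0, 313, 35, 6, 161] [ 0.2017 -0.218   0.016 ]
[317, 326, 17, 13, 131] [ 0.5318 -0.186   0.016 ]
[471, 327, 23, 36, 306] [ 0.7011 -0.1703  0.016 ]
[260.489451   186.68574547]
```

View pics/t6c.png

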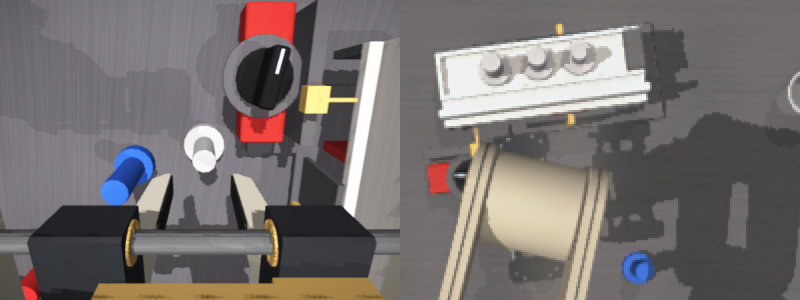

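The wrist view shows the last silver punch at (204,145) and the blue look-alike clear of it. The top view shows three punches upright in the trough.

Call:
apply_moves(
  deltas=[
    [44,[-0.5,1,50],0],
    [44,[0,0,44],0],
    [44,[0,0,0],0],
    [15,[0,0,0],0],
    [15,[0,0,0],0],
  ],
)

```text
t: 24.5
tool_pos: [0.4399, -0.0368, 0.2179]
orientation: [2.044, 2.381, 0.003]
force: [-0.8, -0.5, 0.4]
opening: 0.0285
```

Call:
apply_moves(
  deltas=[
    [15,[0,0,0],0],
    [15,[0,0,0],0],
    [15,[0,0,0],0],
    [15,[0,0,0],0],
    [15,[0,0,-10],0],
  ],
)

```text
t: 25.12
tool_pos: [0.4385, -0.0365, 0.226]
orientation: [2.046, 2.384, 0.0]
force: [0.1, 0.3, -1.3]
opening: 0.0237
```

Call:
apply_moves(
  deltas=[
    [15,[0,0,-20],0],
    [15,[0,0,-50],0],
    [15,[0,0,-50],0],
    [15,[0,0,-40],0],
    [15,[0,0,0],0],
  ],
)

```text
t: 25.75
tool_pos: [0.4394, -0.0366, 0.3902]
orientation: [2.042, 2.378, 0.007]
force: [0.2, 0.7, -1.9]
opening: 0.0236
```

```bash
python3 -c "
from h import *
go(*kw([.0185,.1525]),.1385)"
```

```text
t25.75 delta mm [ 73.9 202.6  86.1] psi 1.723 err to knife+pi/2 0.004 q [-0.2  -0.31  1.93  0.    1.52 -0.35] F [ 0.2  0.7 -1.9] op 0.0236
```

Call:
apply_moves(
  deltas=[
    [15,[15,40.5,0],0],
    [15,[15,40.5,0],0],
    [15,[15,40.5,0],0],
    [15,[15,40.5,0],0],
    [15,[14,40.5,0],0],
  ],
)

```text
t: 26.38
tool_pos: [0.6282, 0.0682, 0.3839]
orientation: [-2.045, -2.383, 0.002]
force: [-0.6, 0.5, 0.3]
opening: 0.0234
```

Call:
apply_moves(
  deltas=[
    [15,[0,0,0],0],
    [15,[0,0,30],0],
    [15,[0,0,35],0],
    [15,[0,1.5,0],0],
    [15,[0,0,0],0],
  ],
)

```text
t: 27.0
tool_pos: [0.6289, 0.0673, 0.3215]
orientation: [2.046, 2.383, 0.001]
force: [0.5, -0.3, 0.3]
opening: 0.0236
```

Call:
apply_moves(
  deltas=[
    [15,[0,0,7],0],
    [15,[0,0,3],0],
    [15,[0,0,2],0],
    [15,[0,0,0],0],
    [15,[0,0,0],0],
  ],
)

```text
t: 27.62
tool_pos: [0.6289, 0.0676, 0.3084]
orientation: [2.046, 2.384, 0.0]
force: [0.2, 0.4, -0.9]
opening: 0.0238
```

```bash
python3 -c "
from h import *
go(*kw([.0185,.1525]),.1385)"
```

```text
t27.62 delta mm [-0.7  0.2  2.9] psi 1.723 err to knife+pi/2 0.004 q [ 0.03  0.28  1.5  -0.    1.37 -0.13] F [ 0.2  0.4 -0.9] op 0.0238
```

Call:
apply_moves(
  deltas=[
    [15,[0,0,2],0],
    [15,[0,0,2],0],
    [15,[0,0,0],0],
    [15,[0,0,0],0],
  ],
)

```text
t: 28.12
tool_pos: [0.6289, 0.0675, 0.3042]
orientation: [-2.046, -2.384, 0.0]
force: [0.1, -0.4, -2.2]
opening: 0.0233
```

Call:
apply_moves(
  deltas=[
    [15,[0,0,1.5],0],
    [15,[0,0,0],0],
    [15,[0,0,0],0],
  ],
)

```text
t: 28.5
tool_pos: [0.6289, 0.0675, 0.3027]
orientation: [-2.046, -2.384, 0.0]
force: [-0.4, 0.4, -1.7]
opening: 0.0237
```

Call:
apply_moves(
  deltas=[
    [15,[0,0,1],0],
    [15,[0,0,0],0],
    [15,[0,0,0],0],
  ],
)

```text
t: 28.88
tool_pos: [0.6289, 0.0675, 0.3017]
orientation: [2.046, 2.384, 0.0]
force: [-0.4, -0.1, -0.8]
opening: 0.0232
```

Call:
apply_moves(
  deltas=[
    [15,[0,0,1],0],
    [15,[0,0,0],0],
    [15,[0,0,0],0],
  ],
)

```text
t: 29.25
tool_pos: [0.629, 0.0676, 0.3011]
orientation: [2.046, 2.383, 0.001]
force: [-1.0, 0.5, 2.7]
opening: 0.0236
```

Call:
apply_moves(
  deltas=[
    [15,[0,0,1],0],
    [15,[0,0,0],0],
    [15,[0,0,0],0],
  ],
)

```text
t: 29.62
tool_pos: [0.629, 0.0677, 0.3009]
orientation: [2.046, 2.383, 0.001]
force: [-3.0, 0.9, 8.5]
opening: 0.0233
```

Call:
apply_moves(
  deltas=[
    [42,[0,0,0],0],
    [42,[0,0,0],0],
    [42,[0,0,0],0],
    [42,[0,0,0],0],
    [42,[0,0,-45],0],
  ],
)

```text
t: 30.25
tool_pos: [0.6273, 0.0675, 0.3402]
orientation: [-2.042, -2.379, 0.01]
force: [0.3, 0.1, 0.8]
opening: 0.0421
```

Call:
apply_moves(
  deltas=[
    [24,[0,0,-35],0],
    [24,[-40,-20,0],0],
    [24,[-40,-19,0],0],
    [24,[-40,-19,0],0],
    [24,[0,0,0],0],
  ],
)

```text
t: 30.88
tool_pos: [0.5891, -0.0625, 0.3798]
orientation: [2.05, 2.38, -0.001]
force: [0.3, 1.0, -0.0]
opening: 0.0241
```

```bash
python3 -c "
from h import *
go(*kw([-.0395,.03]),.127)
im,c=cam('wrist','w7.png')
for x in(-.0445,-.0345): print([proj(c,[*kw([x,y]),.14]).round(1) for y in(.03,.1)])
"
```

```text
t30.88 delta mm [-0.3  0.8 85.8] psi 1.719 err to knife+pi/2 0.0 q [-0.19  0.12  1.54 -0.    1.48 -0.34] F [ 0.3  1.  -0. ] op 0.0241
[array([252.9, 205.6]), array([252.5, 111.4])]
[array([266. , 205.6]), array([266.8, 111.5])]
```

View pics/w7.png

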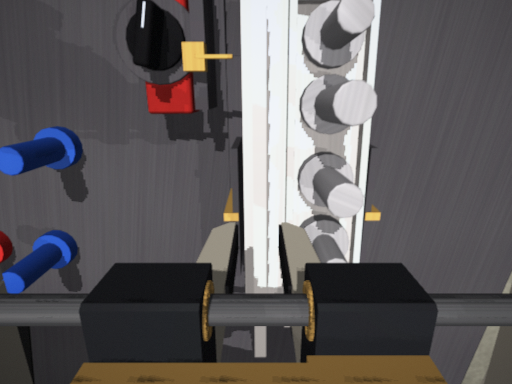

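All four punches stand in the trough in the wrist view, and the rail top is centred between the jaws at u≈260. I'll grip the rail.

Call:
apply_moves(
  deltas=[
    [24,[0,0.5,40],0],
    [24,[0,0,25],0],
    [24,[0,0,10],0],
    [24,[0,0,8],0],
    [24,[0,0,0],0],
  ],
)

```text
t: 31.55
tool_pos: [0.5905, -0.0594, 0.297]
orientation: [2.046, 2.384, 0.0]
force: [0.3, 1.0, 0.5]
opening: 0.0238
```

Call:
apply_moves(
  deltas=[
    [6,[0,0,0],0],
    [6,[0,0,0],0],
    [6,[0,0,0],0],
    [6,[0,0,0],0],
    [6,[0,0,0],0],
  ],
  grip_force=60,
)

```text
t: 32.17
tool_pos: [0.5898, -0.06, 0.2978]
orientation: [-2.046, -2.383, 0.002]
force: [-7.0, -0.2, 6.0]
opening: 0.0096
```

```bash
python3 -c "
from h import *
go(*kw([-.0395,.03]),.127);s=st();print(s['M'].T@s['wrist_torque'],s['M'].T@s['force'])"
```

```text
t32.17 delta mm [-2.7 -0.3  3.8] psi 1.723 err to knife+pi/2 0.004 q [-0.19  0.19  1.63 -0.    1.33 -0.34] F [-7.  -0.2  6. ] op 0.0096
[ 1.16791462  0.05928821 -0.02199966] [ 0.9021441  -6.97568514 -5.99997906]
```

Call:
apply_moves(
  deltas=[
    [6,[0,0,-3],0],
    [6,[0,0,-3],0],
    [6,[0,0,-2],0],
    [6,[0,0,0],0],
    [6,[0,0,0],0],
  ],
)

```text
t: 32.8
tool_pos: [0.5899, -0.0597, 0.3039]
orientation: [-2.045, -2.383, 0.001]
force: [0.9, 0.2, -20.8]
opening: 0.0095
```

Call:
apply_moves(
  deltas=[
    [6,[0,0,0],0],
    [6,[0,0,0],0],
    [6,[0,0,0],0],
  ],
)

```text
t: 33.17
tool_pos: [0.5902, -0.0598, 0.3048]
orientation: [2.046, 2.384, 0.0]
force: [1.2, -0.7, -21.7]
opening: 0.0096
```

```bash
python3 -c "
from h import *
go(*kw([-.0395,.03]),.127);s=st();print(s['M'].T@s['wrist_torque'],s['M'].T@s['force'],s['orientation'])
cam('side','s8.png');im=cv2.imread('pics/s8.png');cv2.imwrite('pics/s8c.png',cv2.resize(im[140:290,220:420],(800,600),interpolation=3))"
```

```text
t33.17 delta mm [-2.9 -0.8 10.8] psi 1.723 err to knife+pi/2 0.004 q [-0.19  0.18  1.62  0.    1.34 -0.34] F [  1.2  -0.7 -21.7] op 0.0096
[ 0.84410351 -0.0297258   0.05864213] [-0.84341248  1.04747716 21.65931202] [2.04628914e+00 2.38368528e+00 7.19230486e-05]
```

View pics/s8c.png

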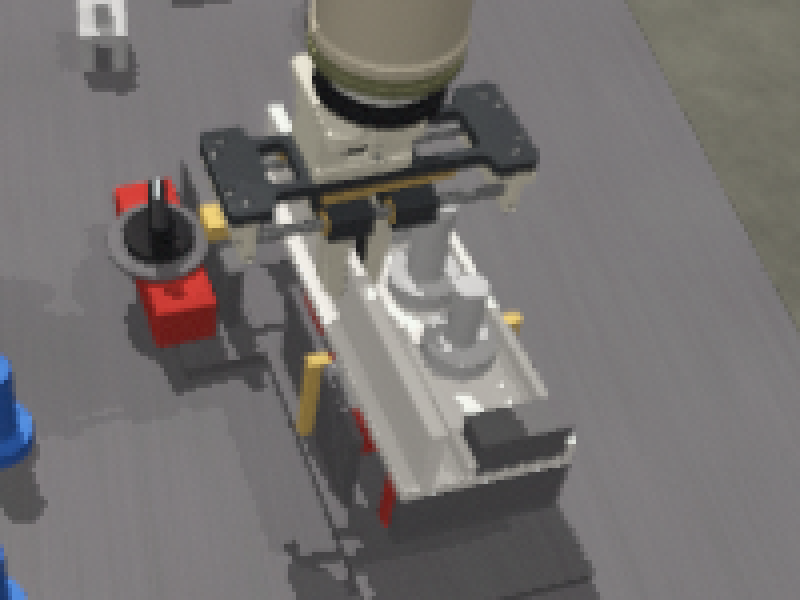

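```bash
python3 -c "
from h import *
T=[];F=[]
for i in range(8):
  viewer.read_camera('wrist'); s=st(); T.append(s['M'].T@s['wrist_torque']);F.append(s['M'].T@s['force'])
print(np.mean(T,0),np.std(T,0),np.mean(F,0),np.std(F,0)); print(kf(s['tool_pos']))
"
```

```text
[ 0.83169675 -0.04227291  0.01772595] [0.02322483 0.01768507 0.02093662] [ 0.02793986 -0.38421973 21.47933226] [0.42389447 0.38862267 0.38349386]
[-0.03873886  0.03287717]
```

Call:
apply_moves(
  deltas=[
    [6,[-7,0,0],0],
    [6,[-7,0,0],0],
    [6,[-7,0,0],0],
    [6,[-7,0,0],0],
    [6,[-7,0,0],0],
  ],
)

```text
t: 34.25
tool_pos: [0.5956, -0.095, 0.3047]
orientation: [-2.047, -2.383, 0.0]
force: [0.2, 0.6, -21.0]
opening: 0.0097
```

Call:
apply_moves(
  deltas=[
    [6,[0,0,0],0],
    [6,[0,0,0],0],
  ],
)

```text
t: 34.5
tool_pos: [0.5955, -0.0943, 0.3047]
orientation: [-2.046, -2.383, -0.0]
force: [0.6, 0.6, -22.4]
opening: 0.0096
```

```bash
cat >> h.py <<'E'
def com(n=8):
    T=[];F=[]
    for i in range(n):
        viewer.read_camera('wrist'); s=st(); T.append(s['M'].T@s['wrist_torque']);F.append(s['M'].T@s['force'])
    T=np.mean(T,0);F=np.mean(F,0); k=kf(s['tool_pos']); print('T',T.round(3),'F',F.round(2),'hand',k.round(4),'z',s['tool_pos'][2].round(4),'com y',k[1]-T[1]/F[2])
E
python3 -c "
from h import *
com()"
```

```text
T [ 0.828 -0.053  0.013] F [ 0.35 -0.09 20.92] hand [-0.0386 -0.002 ] z 0.3048 com y 0.0005764152101432557
```

Call:
apply_moves(
  deltas=[
    [6,[-0.5,0,3],0],
    [6,[0,0,1.5],0],
    [6,[0,0,0],0],
    [6,[0,0,0],0],
  ],
)

```text
t: 35.4
tool_pos: [0.5956, -0.0949, 0.3003]
orientation: [2.046, 2.384, 0.0]
force: [-1.1, -0.8, -18.8]
opening: 0.0096
```

Call:
apply_moves(
  deltas=[
    [6,[0,0,1],0],
    [6,[0,0,0],0],
    [6,[0,0,0],0],
  ],
)

```text
t: 35.78
tool_pos: [0.5956, -0.095, 0.2999]
orientation: [2.046, 2.383, -0.0]
force: [-5.2, -0.9, -12.8]
opening: 0.0094
```

Call:
apply_moves(
  deltas=[
    [6,[0,0,1],0],
    [6,[0,0,0],0],
    [6,[0,0,0],0],
  ],
)

```text
t: 36.15
tool_pos: [0.5956, -0.0951, 0.2997]
orientation: [2.046, 2.383, -0.0]
force: [-8.9, -1.7, -8.0]
opening: 0.0092
```

```bash
python3 -c "
from h import *
com(3)"
```

```text
T [ 1.757  0.191 -0.063] F [ 0.41 -9.21  7.93] hand [-0.0386 -0.0028] z 0.2997 com y -0.02693730550678086
```

Call:
apply_moves(
  deltas=[
    [6,[0,0,1.5],0],
    [6,[0,0,0],0],
    [6,[0,0,0],0],
  ],
)

```text
t: 36.67
tool_pos: [0.5956, -0.0951, 0.2996]
orientation: [2.046, 2.383, -0.0]
force: [-13.9, -0.5, 1.5]
opening: 0.0095
```

Call:
apply_moves(
  deltas=[
    [6,[0,0,0.5],0],
    [6,[0,0,0],0],
    [6,[0,0,0],0],
    [6,[0,0,0],0],
  ],
  grip_force=3,
)

```text
t: 37.17
tool_pos: [0.5969, -0.0955, 0.2999]
orientation: [2.043, 2.379, 0.004]
force: [-5.0, -2.3, -2.4]
opening: 0.0147
```

```bash
python3 -c "
from h import *
com(2)
im,c=cam('side','s9.png');cv2.imwrite('pics/s9c.png',cv2.resize(im[140:290,220:420],(800,600),interpolation=3))"
```

```text
T [ 0.95  -0.245  0.001] F [-0.98 -5.45  1.73] hand [-0.0374 -0.0034] z 0.2999 com y 0.13841996829133915
```

View pics/s9c.png

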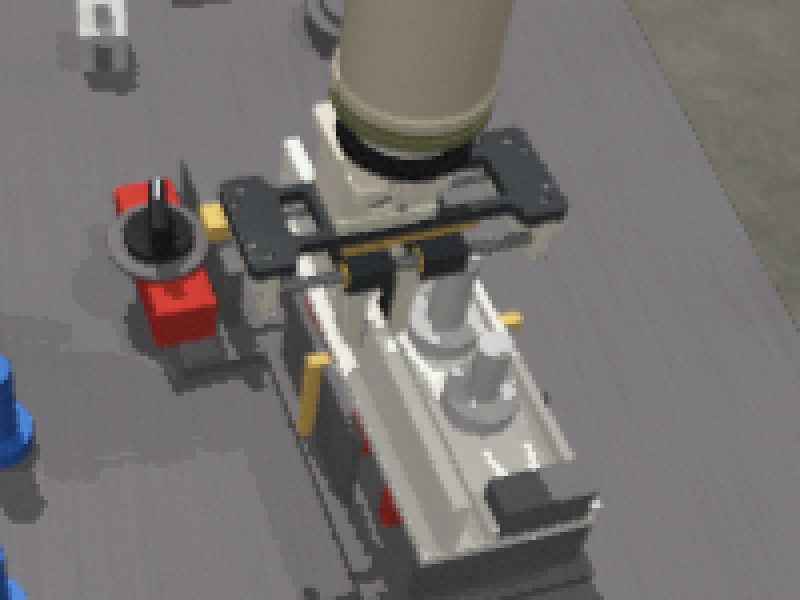

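Call:
apply_moves(
  deltas=[
    [24,[0,0,0],0],
    [24,[0,0,0],0],
    [24,[0,0,0],0],
    [24,[0,0,0],0],
    [24,[0,0,-20],0],
  ],
  grip_force=30,
)

```text
t: 37.95
tool_pos: [0.5949, -0.0947, 0.315]
orientation: [-2.044, -2.381, 0.003]
force: [-0.1, 0.2, -0.6]
opening: 0.0239
```

Call:
apply_moves(
  deltas=[
    [24,[0,0,-50],0],
    [24,[-25,-50,0],0],
    [24,[-25,-50,0],0],
    [24,[-25,-50,0],0],
    [24,[-25,-50,0],0],
  ],
)

```text
t: 38.58
tool_pos: [0.4118, -0.2248, 0.3679]
orientation: [2.044, 2.382, 0.0]
force: [0.4, -0.6, 0.4]
opening: 0.0241
```

```bash
python3 -c "
from h import *
s=st();print(s['t'],kf(s['tool_pos']))
a,c=cam('side','s10.png');b,c=cam('top','t10.png')
cv2.imwrite('pics/v10.png',np.hstack([cv2.resize(a[150:270,260:380],(400,400),interpolation=3),cv2.resize(b[100:220,205:325],(400,400),interpolation=3)]))"
```

```text
38.575 [-0.23959673 -0.10396109]
```

View pics/v10.png

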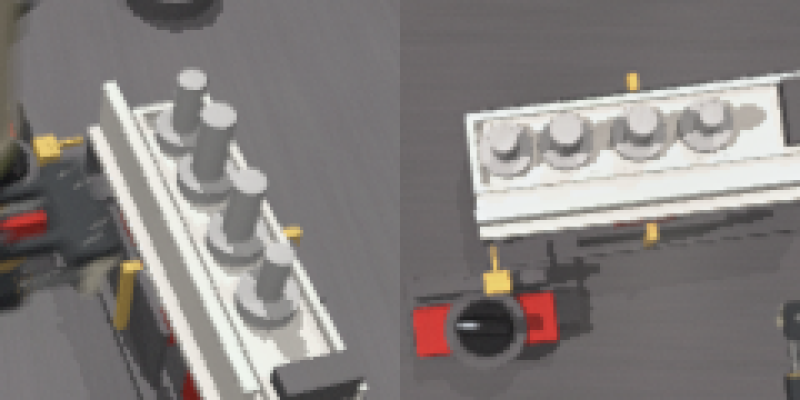

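```bash
python3 -c "
from h import *
a,c=load('s10.png')
cv2.imwrite('pics/v11.png',np.hstack([cv2.resize(a[160:200,275:315],(400,400),interpolation=0),cv2.resize(a[240:280,315:355],(400,400),interpolation=0)]))"
```

```text
(no output)
```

View pics/v11.png

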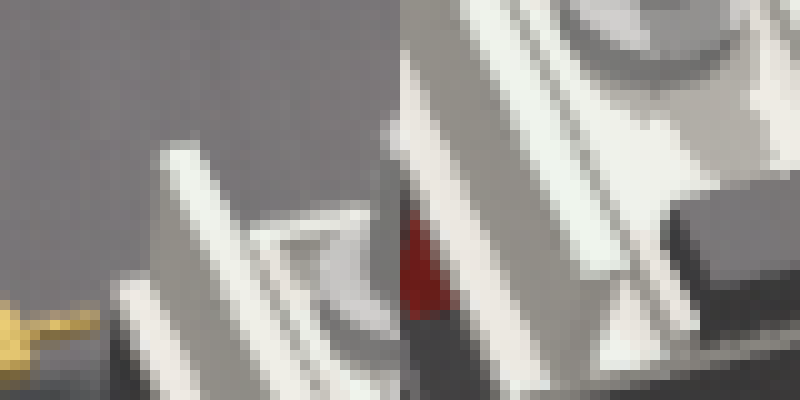

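```bash
cat >> h.py <<'E'
def xplane(c,u,v,x):
    d=c['R'].T@np.array([(u-c['cx'])/c['fx'],(v-c['cy'])/c['fy'],1]); o=-c['R'].T@c['t']
    ok=RK.T@(o[:2]-K); dk=RK.T@d[:2]; s=(x-ok[0])/dk[0]
    return np.array([ok[1]+s*dk[1], o[2]+s*d[2]])
E
python3 -c "
from h import *
a,c=load('s10.png')
for x in(-.0395,-.042,-.037):
  p=xplane(c,292.5,174,x);q=xplane(c,335,267,x);print(x,p.round(4),q.round(4),'tilt(+ = +y high)',(p[1]-q[1])/(p[0]-q[0]))
p=xplane(c,286.,187.8,-.052);q=xplane(c,324.5,278.5,-.052);print(p.round(4),q.round(4),(p[1]-q[1])/(p[0]-q[0]))
# check vs start, compare strips
P=load('s8.png')
for X in([-.062,0,.09],[.062,0,.09]): print(proj(c,[*kw(X[:2]),X[2]]))
"
```

```text
-0.0395 [0.1509 0.1402] [-0.1518  0.1385] tilt(+ = +y high) 0.00581428443443711
-0.042 [0.1448 0.1466] [-0.155   0.1448] tilt(+ = +y high) 0.00581428443443688
-0.037 [0.157  0.1339] [-0.1485  0.1322] tilt(+ = +y high) 0.005814284434436971
[0.1587 0.0801] [-0.1437  0.0789] 0.003941001604397492
[300.90865489 228.90199379]
[345.2163719  219.63133219]
```

The tray, let go, stays level: tilt is about 0.005 rad and the rail top is at 0.14 m at both ends. Next is the saddle.

```bash
python3 -c "
from h import *
a,c=load('t10.png');g=cv2.cvtColor(a,cv2.COLOR_BGR2HSV);m=((g[...,2]>140)&(g[...,1]<60)).astype(np.uint8)
n,l,s,ce=cv2.connectedComponentsWithStats(m)
for i in range(1,n):
  if 100<s[i][4]<400: print(s[i],ray(c,*ce[i],.04),cv2.minAreaRect(np.argwhere(l==i)[:,::-1].astype(np.float32)))
go(.4595,.327,.13)"
```

```text
[ 24  49  28  26 215] [0.90013488 0.64748782 0.04      ] ((37.5, 61.5), (25.0, 27.0), 90.0)
[389 144  24  24 127] [ 0.62276623 -0.46291758  0.04      ] ((400.5, 155.5), (23.0, 23.0), 90.0)
[132 195  18  15 204] [0.45892836 0.32669357 0.04      ] ((140.28689575195312, 202.3442840576172), (16.568038940429688, 13.489826202392578), 5.194429397583008)
[442 224  13  24 221] [ 0.37703061 -0.61181878  0.04      ] ((448.0, 235.5), (23.0, 12.0), 90.0)
t38.67 delta mm [540.2 130.4  69.6] psi 1.719 err to knife+pi/2 -0.0 q [-0.61 -0.21  1.89 -0.    1.46 -0.76] F [0.3 0.1 0.3] op 0.024
```

Call:
apply_moves(
  deltas=[
    [40,[54,13,0],0],
    [40,[54,13,0],0],
    [40,[54,13,0],0],
    [40,[54,13,0],0],
    [40,[54,13,0],0],
  ],
)

```text
t: 39.3
tool_pos: [0.4366, 0.0549, 0.368]
orientation: [2.045, 2.382, 0.003]
force: [0.6, -0.3, 0.6]
opening: 0.0402
```

Call:
apply_moves(
  deltas=[
    [40,[54,13,0],0],
    [40,[54,13,0],0],
    [40,[54,13,0],0],
    [40,[54,13,0],0],
    [40,[54,13,0],0],
  ],
)

```text
t: 39.92
tool_pos: [0.4596, 0.3321, 0.3678]
orientation: [2.045, 2.384, 0.003]
force: [1.5, 0.3, -0.0]
opening: 0.0402
```

Call:
apply_moves(
  deltas=[
    [40,[0,0,35],0.11],
    [40,[0,0,25],0.11],
    [40,[0,0,0],0],
    [40,[0,0,0],0],
  ],
)

```text
t: 40.42
tool_pos: [0.4602, 0.3299, 0.3081]
orientation: [2.293, 2.147, 0.003]
force: [1.0, -0.1, 0.2]
opening: 0.0399
```

```bash
python3 -c "
from h import *
go(.459,.327,.065)
im,c=cam('wrist','w12.png'); print(proj(c,[.459,.327,.04]),proj(c,[.459,.327,.064]))"
```

```text
t40.42 delta mm [-3.1 -1.2 76.1] psi 1.505 err to knife+pi/2 -0.214 q [0.53 0.1  1.7  0.   1.34 0.6 ] F [ 1.  -0.1  0.2] op 0.0399
[256.64715053 197.26738928] [256.56211472 207.25197661]
```

View pics/w12.png

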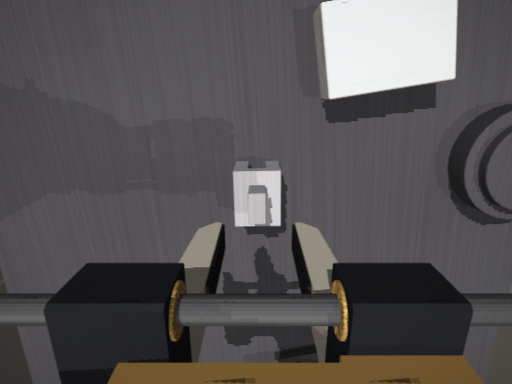

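The wrist view shows the saddle bridge centred at (257.5,198), against a predicted (256.6,197), and aligned with the jaws.

Call:
apply_moves(
  deltas=[
    [40,[-2.5,-0.5,35],0],
    [40,[0,0,30],0],
    [40,[0,0,11],0],
    [40,[0,0,0],0],
    [40,[0,0,0],0],
  ],
)

```text
t: 41.1
tool_pos: [0.4599, 0.3274, 0.2322]
orientation: [2.295, 2.144, 0.004]
force: [1.4, -0.9, 0.5]
opening: 0.0398
```

```bash
python3 -c "
from h import *
go(.4592,.3275,.064)"
```

```text
t41.10 delta mm [ 0.  -0.7  1.2] psi 1.503 err to knife+pi/2 -0.216 q [0.53 0.19 1.76 0.   1.2  0.6 ] F [ 1.4 -0.9  0.5] op 0.0398
```

Call:
apply_moves(
  deltas=[
    [8,[0,0,0.5],0],
    [8,[0,0,0],0],
    [8,[0,0,0],0],
    [8,[0,0,0],0],
    [8,[0,0,0],0],
  ],
  grip_force=40,
)

```text
t: 41.72
tool_pos: [0.4592, 0.3271, 0.23]
orientation: [2.296, 2.145, 0.001]
force: [-0.6, 0.3, 1.7]
opening: 0.0136
```

Call:
apply_moves(
  deltas=[
    [8,[0,0,0],0],
    [8,[0,0,-20],0],
    [8,[0,0,-50],0],
    [8,[0,0,-50],0],
    [8,[0,0,-50],0],
  ],
)

```text
t: 42.35
tool_pos: [0.4587, 0.3268, 0.4023]
orientation: [2.296, 2.145, 0.0]
force: [1.0, 0.4, -1.7]
opening: 0.0136
```

Call:
apply_moves(
  deltas=[
    [8,[0,0,0],-0.108],
    [8,[0,0,0],-0.108],
    [8,[0,0,0],0],
  ],
)

```text
t: 42.72
tool_pos: [0.4589, 0.3269, 0.4006]
orientation: [2.052, 2.379, 0.001]
force: [-1.2, -0.3, -1.1]
opening: 0.014
```

```bash
python3 -c "
from h import *
go(*kw([-.0395,0]),.235)"
```

```text
t42.73 delta mm [-434.7   72.3   -1.4] psi 1.718 err to knife+pi/2 -0.001 q [0.53 0.03 1.6  0.   1.51 0.38] F [-1.2 -0.3 -1.1] op 0.014
```

Call:
apply_moves(
  deltas=[
    [8,[-54,9,0],0],
    [8,[-54,9,0],0],
    [8,[-54,9,0],0],
    [8,[-54,9,0],0],
    [8,[-54,9,0],0],
  ],
)

```text
t: 43.35
tool_pos: [0.5435, 0.0649, 0.4001]
orientation: [2.055, 2.377, 0.0]
force: [0.9, 1.0, -1.2]
opening: 0.0136
```

Call:
apply_moves(
  deltas=[
    [8,[-54,9,0],0],
    [8,[-54,9,0],0],
    [8,[-56.5,9,0],0],
    [8,[0,0,0],0],
    [8,[0,0,0],0],
  ],
)

```text
t: 43.98
tool_pos: [0.5942, -0.0922, 0.3996]
orientation: [-2.054, -2.376, -0.0]
force: [0.3, 0.1, -1.8]
opening: 0.0138
```

```bash
python3 -c "
from h import *
go(*kw([-.0395,0]),.18)
im,c=cam('wrist','w13.png');g=im.astype(int).sum(2)//3
for y in(.06,.09,.12):
  v=int(proj(c,[*kw([-.0395,y]),.14])[1]); u0=int(proj(c,[*kw([-.0395,y]),.14])[0])
  print(y,v,u0,[(u,int(g[v,u]),int(g[v,u+2])) for u in range(u0-25,u0+60) if abs(g[v,u+2]-g[v,u])>40],'exp',[proj(c,[*kw([x,y]),.14])[0].round(1) for x in(-.0445,-.0345)])
"
```

```text
t43.98 delta mm [-0.3  0.1 52.6] psi 1.716 err to knife+pi/2 -0.003 q [-0.24  0.14  1.49  0.    1.52 -0.38] F [ 0.3  0.1 -1.8] op 0.0138
0.06 123 258 [(236, 83, 20), (240, 21, 100), (241, 29, 218), (242, 100, 244), (264, 237, 178), (266, 178, 231), (267, 178, 247), (283, 243, 173), (285, 173, 245), (296, 242, 152), (297, 223, 95), (299, 95, 200), (300, 137, 220), (310, 199, 110), (311, 162, 100)] exp [np.float64(252.0), np.float64(265.0)]
0.09 82 258 [(240, 91, 218), (241, 115, 244), (264, 245, 169), (265, 227, 164), (266, 169, 228), (267, 164, 246), (284, 243, 179), (286, 179, 240), (306, 241, 199), (307, 231, 159)] exp [np.float64(251.7), np.float64(265.2)]
0.12 37 258 [(239, 89, 220), (240, 127, 243), (264, 241, 200), (266, 200, 245), (284, 242, 177), (286, 177, 241), (299, 241, 187), (300, 235, 153), (302, 153, 199), (317, 194, 127)] exp [np.float64(251.3), np.float64(265.4)]
```

Call:
apply_moves(
  deltas=[
    [8,[0,0.3,15],0],
    [8,[0,0,8],0],
    [8,[0,0,0],0],
    [8,[0,0,0],0],
  ],
)

```text
t: 44.52
tool_pos: [0.5947, -0.0918, 0.3768]
orientation: [-2.051, -2.38, 0.0]
force: [0.4, 0.3, -2.2]
opening: 0.0133
```

```bash
python3 -c "
from h import *
go(*kw([-.0393,0]),.175)"
```

```text
t44.52 delta mm [-0.5 -0.3 34.8] psi 1.719 err to knife+pi/2 0.0 q [-0.24  0.15  1.52 -0.    1.47 -0.39] F [ 0.4  0.3 -2.2] op 0.0133
```

Call:
apply_moves(
  deltas=[
    [8,[0,0,5],0],
    [8,[0,0,5],0],
    [8,[0,0,0],0],
    [8,[0,0,0],0],
  ],
)

```text
t: 45.02
tool_pos: [0.5947, -0.0921, 0.3667]
orientation: [-2.051, -2.379, 0.0]
force: [-0.1, -0.1, -1.6]
opening: 0.0135
```

Call:
apply_moves(
  deltas=[
    [8,[0,0,10],0],
    [8,[0,0,8],0],
    [8,[0,0,0],0],
    [8,[0,0,0],0],
  ],
)

```text
t: 45.52
tool_pos: [0.5947, -0.0921, 0.3487]
orientation: [-2.051, -2.379, 0.0]
force: [0.6, -0.2, -1.7]
opening: 0.0138
```

```bash
python3 -c "
from h import *
go(*kw([-.0393,0]),.173)"
```

```text
t45.52 delta mm [-0.3 -0.2  8.7] psi 1.719 err to knife+pi/2 0.0 q [-0.24  0.17  1.55 -0.    1.42 -0.39] F [ 0.6 -0.2 -1.7] op 0.0138
```

Call:
apply_moves(
  deltas=[
    [8,[0,0,4],0],
    [8,[0,0,2],0],
    [8,[0,0,0],0],
    [8,[0,0,0],0],
  ],
)

```text
t: 46.02
tool_pos: [0.5947, -0.0921, 0.3428]
orientation: [2.051, 2.38, -0.0]
force: [-0.8, -0.2, -2.0]
opening: 0.0137
```

Call:
apply_moves(
  deltas=[
    [8,[0,0,1],0],
    [8,[0,0,0],0],
    [8,[0,0,0],0],
  ],
)

```text
t: 46.4
tool_pos: [0.5947, -0.0921, 0.3417]
orientation: [-2.051, -2.38, 0.0]
force: [0.5, -0.1, -1.2]
opening: 0.0137
```

Call:
apply_moves(
  deltas=[
    [8,[0,0,1],0],
    [8,[0,0,0],0],
    [8,[0,0,0],0],
  ],
)

```text
t: 46.78
tool_pos: [0.5947, -0.0921, 0.3407]
orientation: [-2.051, -2.38, 0.0]
force: [-0.6, -0.1, -2.4]
opening: 0.0138
```

Call:
apply_moves(
  deltas=[
    [8,[0,0,0.7],0],
    [8,[0,0,0],0],
    [8,[0,0,0],0],
  ],
)

```text
t: 47.15
tool_pos: [0.5947, -0.0921, 0.3401]
orientation: [2.051, 2.379, 0.0]
force: [-0.5, 0.2, -0.7]
opening: 0.0135
```

Call:
apply_moves(
  deltas=[
    [8,[0,0,0.7],0],
    [8,[0,0,0],0],
    [8,[0,0,0],0],
  ],
)

```text
t: 47.52
tool_pos: [0.5947, -0.0921, 0.34]
orientation: [2.051, 2.379, 0.0]
force: [-2.1, 1.4, 6.3]
opening: 0.014
```

Call:
apply_moves(
  deltas=[
    [8,[0,0,-0.5],0],
    [26,[0,0,0],0],
    [26,[0,0,0],0],
    [26,[0,0,0],0],
    [26,[0,0,-10],0],
  ],
)

```text
t: 48.15
tool_pos: [0.5944, -0.092, 0.3491]
orientation: [-2.05, -2.378, 0.002]
force: [-0.1, -0.2, 0.2]
opening: 0.0256
```

Call:
apply_moves(
  deltas=[
    [30,[0,0,-50],0],
    [30,[0,-40,0],0],
    [30,[40,-40,0],0],
    [30,[40,-40,0],0],
    [30,[40,-40,0],0],
  ],
)

```text
t: 48.78
tool_pos: [0.4174, 0.0037, 0.4006]
orientation: [2.051, 2.378, 0.001]
force: [-0.3, 0.7, 1.3]
opening: 0.0301
```

Call:
apply_moves(
  deltas=[
    [30,[0,-50,0],0],
    [30,[0,0,0],0],
  ],
)

```text
t: 49.02
tool_pos: [0.3671, -0.004, 0.4008]
orientation: [2.049, 2.378, 0.002]
force: [0.2, 0.2, 0.3]
opening: 0.0298
```

```bash
python3 -c "
from h import *
go(*kw([-.132,.158]),.1)
a,c=cam('side','s15.png');b,c=cam('top','t15.png')
cv2.imwrite('pics/v15.png',np.hstack([cv2.resize(a[150:290,245:365],(514,600),interpolation=3),np.vstack([cv2.resize(b[115:220,205:325],(286,250),interpolation=3),cv2.resize(a[160:220,240:300],(286,350),interpolation=3)])]))"
```

```text
t49.02 delta mm [ 37.1 118.8 134.1] psi 1.719 err to knife+pi/2 0.001 q [-0.15 -0.55  2.08 -0.    1.6  -0.3 ] F [0.2 0.2 0.3] op 0.0298
```

View pics/v15.png

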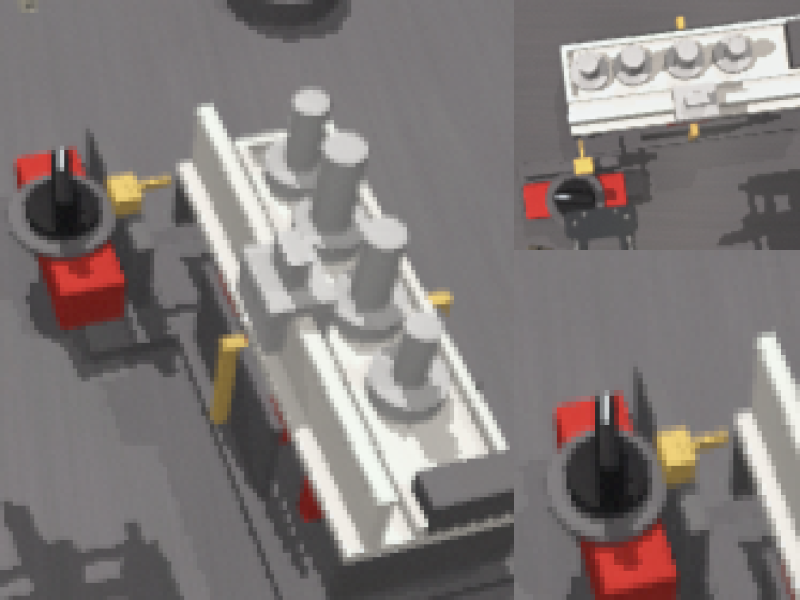

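```bash
python3 -c "
from h import *
a,c=load('s15.png')
for p in((259.5,185),(260.4,202.5),(260,193.5)): print(xplane(c,*p,-.132))
p=xplane(c,291.9,174.5,-.0395);q=xplane(c,334.9,267.4,-.0395);print('rail',p,q,(p[1]-q[1])/(p[0]-q[0]))
"
```

```text
[0.15776361 0.11292744]
[0.14596915 0.05182822]
[0.15145296 0.084558  ]
rail [0.15487377 0.13456029] [-0.15184405  0.13693827] -0.007752991795327358
```

Call:
apply_moves(
  deltas=[
    [36,[12,39.5,0],0],
    [36,[12,39.5,0],0],
    [36,[12.5,39.5,0],0],
    [36,[0,0,20],0],
    [36,[0,0,0],0],
  ],
)

```text
t: 49.75
tool_pos: [0.4819, 0.0493, 0.3776]
orientation: [-2.049, -2.377, 0.005]
force: [0.8, -0.0, 0.0]
opening: 0.0361
```

Call:
apply_moves(
  deltas=[
    [36,[0,0,0],0],
    [36,[0,0,0],0],
  ],
)

```text
t: 50.0
tool_pos: [0.4814, 0.049, 0.3808]
orientation: [2.051, 2.378, 0.002]
force: [-0.1, -0.2, 0.3]
opening: 0.0357
```

```bash
python3 -c "
from h import *
go(*kw([-.132,.158]),.1)
b,c=cam('wrist','w16.png')
for X in([-.132,.158,.1],[-.0545,.15,.085],[-.065,.14,.085]): print(proj(c,[*kw(X[:2]),X[2]]))
g=cv2.cvtColor(b,cv2.COLOR_BGR2HSV);m=((g[...,0]>12)&(g[...,0]<30)&(g[...,1]>110)&(g[...,2]>110)).astype(np.uint8)
n,l,s,ce=cv2.connectedComponentsWithStats(m)
for i in range(1,n):
  if s[i][4]>15: print(s[i],ce[i])
cv2.imwrite('pics/v16.png',np.hstack([cv2.resize(b,(512,384)),cv2.resize(b[150:270,300:390],(288,384),interpolation=3)]))"
```

```text
t50.00 delta mm [  1.5  -1.8 113.8] psi 1.718 err to knife+pi/2 -0.001 q [-0.   -0.18  1.83  0.    1.48 -0.15] F [-0.1 -0.2  0.3] op 0.0357
[255.99242831 187.51831434]
[338.01370382 190.86073485]
[326.22780797 200.83152025]
[286 186  45  27 525] [300.0952381  198.86666667]
[177 281  10  60 253] [180.47035573 309.01976285]
[324 280  15  61 450] [332.87777778 310.25777778]
[  98  355  376   29 8189] [298.67969227 371.08022958]
```

View pics/v16.png

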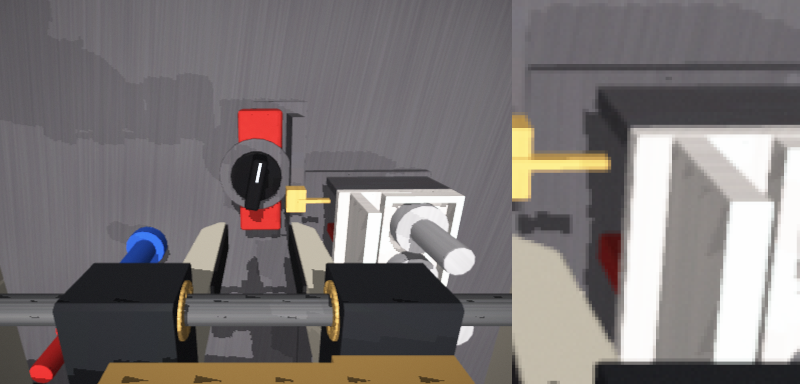

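```bash
cat >> h.py <<'E'
def line(c,u,v):
    d=c['R'].T@np.array([(u-c['cx'])/c['fx'],(v-c['cy'])/c['fy'],1]); return -c['R'].T@c['t'],d/np.linalg.norm(d)
def tri(l1,l2):
    (a,d),(b,e)=l1,l2; s=np.linalg.lstsq(np.c_[d,-e],b-a,rcond=None)[0]; p,q=a+s[0]*d,b+s[1]*e; return (p+q)/2,np.linalg.norm(p-q)
E
python3 -c "
from h import *
b,c=load('w16.png');a,cs=load('s15.png');t,ct=load('t15.png')
print('cam',kf(-c['R'].T@c['t']),(-c['R'].T@c['t'])[2])
for z in(.075,.085,.09,.095): print(z,'tip',kf(ray(c,330.6,200.4,z)).round(4),'corner',kf(ray(c,337.2,189.6,z)).round(4))
p,e=tri(line(c,330.6,200.4),line(cs,284.2,192));print('tip w+s',kf(p),p[2],e)
# corner in side: deck corner (180,165 in big crop)
p,e=tri(line(c,337.2,189.6),line(cs,245+180/4.283-.5,150+165/4.283-.5));print('corner',kf(p),p[2],e)
p,e=tri(line(c,257,185),line(cs,260,193.5)); print('knob',kf(p),p[2],e)
# top view: brass tip
g=cv2.cvtColor(t,cv2.COLOR_BGR2HSV);m=((g[...,0]>12)&(g[...,0]<30)&(g[...,1]>90)&(g[...,2]>110))
r=np.argwhere(m[165:195,220:250]); print('top brass rows',r[:,0].min()+165,'col',r[r[:,0]<r[:,0].min()+4][:,1].mean()+220)
gray=t.astype(int).sum(2)//3; print(gray[165:180,208:222])
"
```

```text
cam [-0.13053652  0.23847938] 0.3601061664802267
0.075 tip [-0.0583  0.1369] corner [-0.0526  0.1481]
0.085 tip [-0.0609  0.1404] corner [-0.0554  0.1513]
0.09 tip [-0.0621  0.1422] corner [-0.0567  0.1528]
0.095 tip [-0.0634  0.144 ] corner [-0.0581  0.1544]
tip w+s [-0.06208317  0.14045751] 0.08448377953035055 0.0026477252844254937
corner [-0.05440493  0.15153255] 0.08650375423266954 0.002649639718956266
knob [-0.13114568  0.1546344 ] 0.08099463111625357 1.0570608391817728e-05
top brass rows 174 col 232.57142857142858
[[109 108 109 109 110 111 111 109 109 109 109 109 108 108]
 [109 109 111 109 110 111 110 110 110 110 111 110 110 109]
 [109 108 109 110 108 110 110 110 109 110 110 110 109 110]
 [109 108 110 109 109 110 111 111 111 111 110 111 111 110]
 [108 109 108 109 109 110 110 109 109 108 109 109 110 110]
 [109 109 109 108 110 110 109 110 109 110 111 110 109 110]
 [107 107 108 108 109 108 108 109 109 108 108 109 109 109]
 [106 107 108 108 107 107 107 108 109 109 108 109 108 110]
 [108 108 108 109 108 108 109 109 109 109 108 108 108 109]
 [107 107 107 106 107 108 108 109 107 108 108 109 108 108]
 [108 108 108 108 107 108 108 108 107 107 107 107 108 107]
 [109 106 108 108 108 107 108 108 107 108 108 107 107 108]
 [108 107 107 107 105 106 106 107 108 107 107 108 107 105]
 [107 108 107 108 108 107 107 106 107 107 107 108 108 108]
 [107 107 108 108 107 107 107 109 109 108 109 110 109 107]]
```

Call:
apply_moves(
  deltas=[
    [24,[1.5,-1.5,0],0.13],
    [24,[0,0,50],0],
    [24,[0,0,50],0],
    [24,[0,0,10],0],
    [24,[0,0,0],0],
  ],
)

```text
t: 50.68
tool_pos: [0.4796, 0.0504, 0.2707]
orientation: [2.201, 2.241, 0.0]
force: [0.2, 0.7, 1.4]
opening: 0.0243
```

```bash
python3 -c "
from h import *
go(*kw([-.1315,.157]),.085)"
```

```text
t50.67 delta mm [-1.1  0.5 18.7] psi 1.589 err to knife+pi/2 -0.13 q [-0.   -0.08  1.96  0.    1.27 -0.02] F [0.2 0.7 1.4] op 0.0243
```

Call:
apply_moves(
  deltas=[
    [24,[-1,0.5,8],0],
    [24,[0,0,6],0],
    [24,[0,0,4.5],0],
    [24,[0,0,0],0],
  ],
)

```text
t: 51.18
tool_pos: [0.4798, 0.0495, 0.2511]
orientation: [-2.201, -2.241, 0.001]
force: [0.4, 0.0, -0.0]
opening: 0.0241
```

Call:
apply_moves(
  deltas=[
    [8,[0,0,0],0],
    [8,[0,0,0],0],
    [8,[0,0,0],0],
    [8,[0,0,0],0],
    [8,[0,0,0],0],
  ],
  grip_force=20,
)

```text
t: 51.8
tool_pos: [0.4797, 0.0494, 0.2515]
orientation: [-2.201, -2.241, 0.001]
force: [-5.6, -0.0, 6.2]
opening: 0.0143
```

```bash
python3 -c "
from h import *
go(*kw([-.132,.158]),.085)"
```

```text
t51.80 delta mm [ 0.8 -0.2 -0.5] psi 1.589 err to knife+pi/2 -0.13 q [-0.   -0.06  1.97 -0.    1.23 -0.02] F [-5.6 -0.   6.2] op 0.0143
```

Call:
apply_moves(
  deltas=[
    [8,[0,0,0],0.14],
    [8,[0,0,0],0.14],
    [8,[0,0,0],0.14],
    [8,[0,0,0],0.14],
    [8,[0,0,0],0.14],
  ],
)

```text
t: 52.42
tool_pos: [0.4797, 0.0494, 0.2515]
orientation: [-2.839, -1.344, 0.002]
force: [-6.7, -1.0, 6.1]
opening: 0.0137
```

Call:
apply_moves(
  deltas=[
    [8,[0,0,0],0.14],
    [8,[0,0,0],0.14],
    [8,[0,0,0],0],
    [8,[0,0,0],0],
  ],
)

```text
t: 52.92
tool_pos: [0.4797, 0.0494, 0.2515]
orientation: [-2.997, -0.941, 0.002]
force: [-6.1, -1.0, 6.5]
opening: 0.0142
```

```bash
python3 -c "
from h import *
go(*kw([-.132,.158]),.085); b,c=cam('wrist','w17.png')
print('corner',[proj(c,[*kw([-.0545,y]),.085]).round(1) for y in(.15,.153)],'tip',[proj(c,[*kw([-.0615,y]),.085]).round(1) for y in(.14,.15,.153)])
"
```

```text
t52.92 delta mm [ 0.3 -0.7 -0.5] psi 0.609 err to knife+pi/2 -1.11 q [-0.   -0.06  1.97 -0.    1.23  0.96] F [-6.1 -1.   6.5] op 0.0142
corner [array([345.8, 127.1]), array([340.3, 124.2])] tip [array([356. , 149.7]), array([338.1, 140.4]), array([332.7, 137.6])]
```

Call:
apply_moves(
  deltas=[
    [24,[0,0,0],0],
    [24,[0,0,0],0],
    [24,[0,0,0],0],
    [24,[0,0,-20],0],
    [24,[0,0,-50],0],
  ],
)

```text
t: 53.6
tool_pos: [0.4787, 0.0495, 0.3193]
orientation: [-2.995, -0.941, 0.009]
force: [1.0, -0.2, 0.2]
opening: 0.024
```

Call:
apply_moves(
  deltas=[
    [24,[0,0,-60],-0.158],
    [24,[0,0,0],-0.158],
    [24,[0,0,0],-0.158],
    [24,[0,0,0],-0.158],
    [24,[0,0,0],-0.158],
  ],
)

```text
t: 54.22
tool_pos: [0.48, 0.0495, 0.3814]
orientation: [2.399, 2.029, 0.0]
force: [-0.9, -0.7, 0.2]
opening: 0.0238
```

Call:
apply_moves(
  deltas=[
    [24,[0,0,0],-0.158],
    [24,[0,0,0],-0.158],
    [24,[0,0,0],0],
    [24,[0,0,0],0],
  ],
)

```text
t: 54.72
tool_pos: [0.48, 0.0495, 0.3813]
orientation: [2.06, 2.372, 0.0]
force: [0.2, 0.3, -0.3]
opening: 0.0241
```

```bash
python3 -c "
from h import *
go(*kw([-.132,.158]),.085); b,c=cam('wrist','w18.png');t,ct=cam('top','t18.png');a,cs=cam('side','s18.png')
g=cv2.cvtColor(b,cv2.COLOR_BGR2HSV);m=((g[...,0]>12)&(g[...,0]<30)&(g[...,1]>110)&(g[...,2]>110))
r=np.argwhere(m[150:230,270:345])+[150,270]
umax=r[:,1].max(); tip=r[r[:,1]>umax-10]; v=tip[:,0].mean(); print('tip',umax+.5,v)
gray=b.astype(int).sum(2)//3
for u in(338,341,344): print('edge col',u,gray[175:205,u].tolist())
print('tip',[kf(ray(c,umax+.5,v,z)).round(4) for z in(.08,.085,.09)])
"
```

```text
t54.73 delta mm [  0.8  -0.3 129.3] psi 1.711 err to knife+pi/2 -0.008 q [-0.   -0.18  1.84  0.    1.49 -0.14] F [ 0.2  0.3 -0.3] op 0.0241
tip 333.5 189.04444444444445
edge col 338 [110, 100, 75, 65, 65, 65, 64, 65, 66, 65, 66, 65, 67, 65, 69, 115, 103, 109, 112, 113, 111, 118, 121, 119, 118, 123, 125, 126, 133, 134]
edge col 341 [109, 100, 72, 66, 65, 65, 65, 66, 65, 65, 66, 65, 67, 67, 104, 188, 204, 208, 237, 244, 246, 247, 250, 251, 252, 252, 252, 252, 252, 252]
edge col 344 [112, 101, 74, 66, 65, 64, 66, 66, 65, 65, 67, 66, 69, 68, 102, 191, 206, 212, 250, 252, 252, 252, 252, 252, 252, 252, 252, 252, 252, 252]
tip [array([-0.0593,  0.1504]), array([-0.0606,  0.152 ]), array([-0.0619,  0.1535])]
```

```bash
python3 -c "
from h import *
b,c=load('w18.png')
for z in(.09,.08,.045): print(z,[proj(c,[*kw([-.05,y]),z]).round(1) for y in(.148,.15,.152)])
for v,z in((192.3,.09),(189.2,.08),(176.5,.045)): print(v,z,kf(ray(c,343,v,z)))
print('tip',kf(ray(c,333.5,189.0,.0845)))
t,ct=load('t18.png'); print('top: corner,tip proj',proj(ct,[*kw([-.0545,.15]),.085]),proj(ct,[*kw([-.0615,.15]),.085]))
g=t.astype(int); print((g[164:182,214:226].sum(2)//3).tolist()); print((g[164:182,214:226,2]-g[164:182,214:226,0]).tolist())
"
```

```text
0.09 [array([345.9, 194.6]), array([346. , 192.6]), array([346.2, 190.5])]
0.08 [array([343. , 191.3]), array([343.2, 189.4]), array([343.3, 187.4])]
0.045 [array([334.3, 181.3]), array([334.5, 179.5]), array([334.6, 177.7])]
192.3 0.09 [-0.05283798  0.15030424]
189.2 0.08 [-0.05017025  0.15016017]
176.5 0.045 [-0.04110347  0.15330024]
tip [-0.06048394  0.15185162]
top: corner,tip proj [228.97571978 171.1730327 ] [229.25528116 173.51662811]
[[124, 124, 124, 123, 123, 123, 124, 121, 121, 120, 121, 119], [132, 131, 131, 131, 131, 131, 129, 130, 128, 129, 128, 128], [138, 139, 138, 137, 137, 138, 138, 137, 137, 138, 135, 137], [146, 147, 145, 145, 145, 144, 145, 144, 144, 144, 144, 143], [152, 152, 152, 152, 152, 151, 151, 151, 151, 151, 150, 151], [158, 158, 157, 157, 157, 158, 158, 157, 157, 158, 156, 155], [163, 163, 162, 163, 163, 162, 163, 162, 162, 162, 161, 161], [169, 168, 168, 167, 167, 169, 167, 167, 166, 166, 167, 166], [173, 172, 172, 172, 173, 171, 173, 172, 173, 171, 171, 172], [176, 177, 176, 177, 177, 176, 176, 175, 175, 175, 176, 176], [181, 181, 181, 181, 181, 181, 180
[... 662 characters left out ...]
 [35, 34, 35, 33, 33, 34, 35, 33, 33, 33, 34, 32], [36, 36, 37, 35, 36, 35, 35, 35, 36, 35, 35, 34], [36, 37, 37, 36, 36, 36, 36, 35, 36, 35, 37, 37], [38, 38, 37, 38, 37, 37, 37, 37, 37, 37, 38, 38], [39, 40, 40, 39, 39, 38, 39, 38, 38, 40, 39, 38], [40, 40, 40, 40, 40, 40, 39, 39, 40, 40, 40, 40], [42, 41, 41, 41, 41, 41, 41, 41, 40, 41, 40, 41], [42, 42, 41, 42, 42, 42, 41, 40, 42, 42, 42, 41], [44, 43, 42, 41, 42, 42, 41, 42, 43, 43, 42, 43], [44, 44, 43, 43, 43, 42, 43, 43, 44, 44, 43, 43], [43, 43, 43, 44, 44, 44, 44, 44, 43, 44, 43, 43], [42, 43, 42, 44, 43, 43, 43, 43, 43, 42, 43, 42], [41, 41, 41, 42, 42, 43, 43, 42, 42, 42, 43, 42], [42, 42, 42, 42, 41, 42, 42, 42, 42, 41, 42, 42]]
```

Call:
apply_moves(
  deltas=[
    [24,[0.8,0,0],0.158],
    [24,[0,0,0],0.158],
    [24,[0,0,0],0.158],
    [24,[0,0,0],0.158],
    [24,[0,0,0],0.158],
  ],
)

```text
t: 55.5
tool_pos: [0.4798, 0.0503, 0.3813]
orientation: [2.816, 1.392, 0.0]
force: [0.2, -0.4, -0.0]
opening: 0.0242
```

Call:
apply_moves(
  deltas=[
    [24,[0,0,50],0.156],
    [24,[0,0,50],0.156],
    [24,[0,0,15],0],
    [24,[0,0,0],0],
  ],
)

```text
t: 56.0
tool_pos: [0.4797, 0.0502, 0.2661]
orientation: [-2.993, -0.952, 0.003]
force: [0.6, -0.1, 0.2]
opening: 0.0242
```

```bash
python3 -c "
from h import *
go(*kw([-.132,.158]),.085)
a,cs=load('s18.png'); g=cv2.cvtColor(a,cv2.COLOR_BGR2HSV);m=((g[...,0]>12)&(g[...,0]<32)&(g[...,1]>90)&(g[...,2]>100))
r=np.argwhere(m[175:205,265:300])+[175,265]; um=r[:,1].max(); v=r[r[:,1]>um-3][:,0].mean(); print('side tip',um,v)
b,c=load('w18.png'); p,e=tri(line(c,333.5,189),line(cs,um+.5,v)); print(kf(p),p[2],e)
"
```

```text
t56.00 delta mm [-0.1 -0.  14.1] psi 0.616 err to knife+pi/2 -1.103 q [-0.   -0.08  1.96 -0.    1.26  0.95] F [ 0.6 -0.1  0.2] op 0.0242
side tip 283 189.4
[-0.06110971  0.151631  ] 0.08339581233362711 0.0017648124833025513
```

Call:
apply_moves(
  deltas=[
    [24,[0,0,8],0],
    [24,[0,0,6],0],
    [24,[0,0,0],0],
    [8,[0,0,0],0],
    [8,[0,0,0],0],
  ],
)

```text
t: 56.62
tool_pos: [0.4801, 0.0502, 0.2528]
orientation: [2.995, 0.948, 0.001]
force: [0.4, -1.5, -0.8]
opening: 0.0139
```

Call:
apply_moves(
  deltas=[
    [8,[0,0,0],0],
    [8,[0,0,0],0],
    [8,[0,0,0],0],
    [8,[0,0,0],-0.14],
    [8,[0,0,0],0],
  ],
)

```text
t: 57.25
tool_pos: [0.48, 0.0502, 0.2527]
orientation: [2.922, 1.154, 0.001]
force: [0.2, -1.7, 4.6]
opening: 0.014
```

Call:
apply_moves(
  deltas=[
    [8,[0,0,0],0],
    [24,[0,0,0],0],
    [24,[0,0,0],0],
    [24,[0,0,0],0],
    [24,[0,0,-20],0],
  ],
)

```text
t: 57.88
tool_pos: [0.4788, 0.0503, 0.2706]
orientation: [-2.92, -1.154, 0.006]
force: [0.1, -0.6, -0.3]
opening: 0.0238
```

Call:
apply_moves(
  deltas=[
    [24,[0,0,-50],0],
    [24,[0,0,-60],-0.158],
    [24,[0,0,0],-0.158],
    [24,[0,0,0],-0.158],
    [24,[0,0,0],-0.158],
  ],
)

```text
t: 58.5
tool_pos: [0.4797, 0.0504, 0.3823]
orientation: [-2.413, -2.011, -0.0]
force: [-0.2, -0.3, -0.3]
opening: 0.0239
```

Call:
apply_moves(
  deltas=[
    [24,[0,0,0],-0.158],
    [24,[0,0,0],-0.158],
    [24,[0,0,0],0],
    [24,[0,0,0],0],
  ],
)

```text
t: 59.0
tool_pos: [0.4798, 0.0503, 0.3822]
orientation: [-2.077, -2.357, 0.0]
force: [0.2, -0.3, -0.3]
opening: 0.0241
```

```bash
python3 -c "
from h import *
go(*kw([-.132,.158]),.085); b,c=cam('wrist','w19.png')
g=cv2.cvtColor(b,cv2.COLOR_BGR2HSV);m=((g[...,0]>12)&(g[...,0]<30)&(g[...,1]>110)&(g[...,2]>110))
r=np.argwhere(m[150:230,270:345])+[150,270]
um=r[:,1].max(); v=r[r[:,1]>um-10][:,0].mean(); print('tip',um+.5,v,[kf(ray(c,um+.5,v,z)).round(4) for z in(.0834,.0875)])
gray=b.astype(int).sum(2)//3
for u in(341,344,347): print(u,gray[183:200,u].tolist())
print([proj(c,[*kw([-.05,.15]),z]).round(1) for z in(.09,.08)])
"
```

```text
t59.00 delta mm [-1.000e-01 -2.000e-01  1.302e+02] psi 1.697 err to knife+pi/2 -0.022 q [-0.   -0.18  1.84  0.    1.49 -0.13] F [ 0.2 -0.3 -0.3] op 0.0241
tip 332.5 190.41509433962264 [array([-0.0611,  0.1497]), array([-0.0621,  0.151 ])]
341 [65, 65, 66, 67, 67, 67, 163, 199, 207, 235, 238, 238, 240, 243, 245, 246, 247]
344 [66, 66, 67, 68, 68, 67, 163, 201, 206, 251, 252, 252, 252, 252, 252, 252, 252]
347 [64, 65, 66, 68, 68, 76, 163, 196, 193, 252, 253, 253, 253, 253, 253, 253, 253]
[array([346.1, 192. ]), array([343.2, 188.8])]
```

Call:
apply_moves(
  deltas=[
    [24,[-10,-40,0],0],
    [24,[-10,-40,0],0],
    [24,[-10,-30,0],0],
    [24,[0,0,0],0],
  ],
)

```text
t: 59.55
tool_pos: [0.3736, 0.0058, 0.3824]
orientation: [2.076, 2.357, 0.001]
force: [0.7, 0.6, 0.3]
opening: 0.0241
```

```bash
python3 -c "
from h import *
a,cs=cam('side','s20.png');t,ct=cam('top','t20.png'); a0=cv2.imread('pics/s10.png'); t0=cv2.imread('pics/t10.png')
def shift(A,B,x,y,w,h,nm):
    T=cv2.resize(A[y:y+h,x:x+w],None,fx=8,fy=8,interpolation=3);S=cv2.resize(B[y-4:y+h+4,x-4:x+w+4],None,fx=8,fy=8,interpolation=3)
    r=cv2.matchTemplate(S,T,cv2.TM_CCOEFF_NORMED);_,m,_,l=cv2.minMaxLoc(r);print(nm,(np.array(l)-32)/8,round(m,3))
shift(a0,a,286,170,20,16,'+y rail end'); shift(a0,a,325,256,24,22,'-y rail end')
for nm,x,y,w,h in(('p1',330,222,22,26),('p3',322,198,22,28),('p4',312,178,22,30),('p2',305,168,20,22)): shift(a0,a,x,y,w,h,nm)
t00=cv2.imread('pics/top0.png')
shift(t00,t,388,142,26,28,'can');shift(t00,t,120,105,42,42,'die');shift(t00,t,90,147,32,40,'block')
for n in ((t00,t,262,227,18,18,'blue1'),(t00,t,305,235,20,18,'blue2'),(t00,t,308,262,20,20,'red')): shift(*n)
# saddle in side: expected vs top-of-bridge white
print('saddle tab top proj side',proj(cs,[*kw([-.0393,0]),.174]),'top',proj(ct,[*kw([-.0393,0]),.174]), proj(ct,[*kw([-.0393,0]),.15]))
b=np.abs(t.astype(int)-t0.astype(int)).sum(2)>60; r=np.argwhere(b[140:180,255:310])+[140,255]; print('top diff bbox',r.min(0),r.max(0),r.mean(0))
exp=[proj(ct,[*kw([-.0393+dx,dy]),.15]).round(1).tolist() for dx,dy in((-.02,-.025),(-.02,.025),(.02,.025),(.02,-.025))];print(exp)
"
```

```text
+y rail end [0. 0.] 1.0
-y rail end [0. 0.] 0.999
p1 [0. 0.] 0.998
p3 [0. 0.] 0.995
p4 [0. 0.] 0.954
p2 [0. 0.] 0.999
can [0. 0.] 0.999
die [0. 0.] 0.998
block [0. 0.] 1.0
blue1 [2. 1.] 0.264
blue2 [0. 0.] 0.829
red [0. 0.] 0.792
saddle tab top proj side [313.04709459 206.09074854] top [280.75608937 155.79067186] [280.19635516 156.96158316]
top diff bbox [149 271] [166 307] [157.78214286 287.83214286]
[[290.0, 162.9], [272.2, 165.1], [270.4, 151.0], [288.2, 148.8]]
```

```bash
python3 -c "
from h import *
print(robot.read_state()['t']); order.close_job()"
```

```text
59.65
the job is handed in; nothing more can be done
```

I put all four silver punches upright in the trough and left the blue and red look-alikes alone. I lifted the tray slightly to find its balance point from the wrist torque, then set it down with that point over the knife edge. The saddle is astride the rail above the knife edge, and I turned the knob until the pointer met the end of the tray. I handed the job in at 59.65 s; it returned no verdict.

Last checks:
- **Tray:** it stayed level after being let go, tilted about 0.005–0.008 rad. It had not moved a pixel in the side view since then, and neither had the punches.
- **Saddle:** it is fully down, and its outline is within about 2 mm of the knife's middle line.
- **Pointer:** the tip is at y ≈ 0.150–0.151 m and the tray end at about 0.150 m. My first setting was about 1.5–2 mm too far, so I turned the knob back slightly.
- **Other things on the bench:** the can, die and block are unmoved.

**Failed or unconfirmed:**
- The first grasp of punch 1 missed because I lifted before the fingers had closed. The punch stayed standing, and I repeated the grasp.
- In the final check of the look-alikes, one blue one did not match its starting picture (score 0.26), and the other blue and the red matched only weakly (0.83 and 0.79). The arm was probably in the way, so I did not confirm they were undisturbed. I have no sign of touching them.
- My 17th picture was refused, so the last checks were measured from the images and not viewed.

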